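Draw a copper link out of the battery pen

ROBOT

A 6-joint arm with a two-finger parallel gripper is mounted at the origin on the work surface. World frame = base frame: x ahead of the robot, y to its left, z up, the work surface at z = 0. Lengths are in m, angles in rad, forces in N, time in s.
With the tool pointing down it reaches from about 0.3 to 0.775 m from the base axis. Payload 14.6 kg.
Tool frame: the origin (TCP) lies at the very end of the fingers, on their centre line; the grasp point (between the pads) lies 19 mm behind it; y points along the fingers, x is the direction in which the jaws open and shut, and the axes are right-handed (so a half turn about y gives the same grasp; the last joint's range is limited). The gripper opens to 94 mm and grips with 3 to 60 N. Pads are 16 mm wide; open, the fingers measure 119 mm over their backs; the gripper's body (75 mm by 177 mm) begins 78 mm behind the grasp point.
Start: joints at [-0.067, 0.3, 1.521, -0, 1.321, -0.067], TCP at [0.55, -0, 0.205] pointing down, gripper open.
Joint ranges: [-3.03, 3.03], [-0.79, 2.21], [0.23, 2.52], [-1.04, 4.18], [0, 3.07], [-2.55, 2.55]. Speed limits (rad/s): [2.22, 2.22, 2.57, 3.14, 3.14, 3.14].

INTERFACE

Orientations are given as [roll, pitch, yaw] about the fixed x, y, z axes, in that order (R = Rz(yaw) Ry(pitch) Rx(roll)).
In Python, from station import get_obs, cams, hand_in gives the robot as it stands. The module is installed in compiled form; this text tells all that it offers.
- The arm moves only by the tool step_arm, never from a script. Its argument "plan" is a list of rows, each an object with "grip": the closure, from -1 (fully open) to 1 (shut), so that 0 is half open; "slide": the shift along the tool's x, y, z in m, a list of three; "spin": the turn about the tool's y in degrees. A call has 1 to 20 rows; each row shifts and turns the commanded pose from where the row before left it, along the tool's axes as they then stand; what a row does not reach is not made up. A row lasts 1/12 s, in which the tool goes at most 41.7 mm and 7.16 degrees, less where a joint would pass 70% of its speed; a pose out of reach is approached as far as the arm can. A call is refused whole if a number of a shift passes 0.0417 or a number of a turn 7.16, either way. A call with a gripper value outside its range is refused whole. The fingers move at their own pace and stop on an object; "force" is the grip in N (left out, the last holds). Time passes only in rows, so rows that do not move let the fingers close. It gives the time, the measured TCP pose, the force and the opening at its end, in the units of the state.
- get_obs(): the state, without advancing time (a new reading comes with each control period).
- cams.camera(name): name is "scene" or "side" or "wrist"; returns the picture (480x640x3 uint8, blue, green, red); there is no depth.
- cams.calibration(name): a dict with "K" (3x3 intrinsics, pixels), "T" (4x4, takes a point from camera to world coordinates). Camera axes: x right, y up, looking along -z (the intrinsics and any distortion apply to the point x, -y, -z); pixel columns grow to the right and rows downward; lengths in m; the calibration is good to about 2 mm. A picture is of the moment at which its call begins: read the wrist's pose just before it. calibration takes no time and is no camera call; for the wrist camera it gives the pose at the moment of the call.
- hand_in(): hands the job in, once; it reports no verdict.
The state is a dict: "time_s": time; "qpos": joint angles; "joint_vel": joint speeds; "tau": joint torques, N m; "ee_pos": TCP position; "eef_rot": TCP orientation; "force": force on the tool from outside, world axes, zero at the start; "moment": the same for the moment, N m; "grip_width": finger opening in m.
Only numpy, scipy, OpenCV 4.12 (cv2) and the standard library are available. Lean on these libraries where they do the work, as an engineer would, in place of code of your own. Each camera call takes 0.05 s, during which the arm holds its last target.

TASK

A flat copper link has slid to the back of the narrow bay of the battery pen, too deep for your hand. Take the rubber-footed reach stick from its stand, push the little gate wide open, press the foot on top of the link and draw the link along the floor, out over the sill, until it lies flat on the apron wholly in front of the gate line; then hang the stick back in its stand. Press gently, never harder than 20 N on the link or the pen, touch the link only with the stick, and leave the other things on the bench alone.

Things in the scene. Friction and masses are not known exactly. Their poses are not given: they have to be found in the camera images.
- pen: Fixed steel pen. Origin on the bench under the middle of the gate line; x points into the narrow bay, z up. Base plate 4 mm thick. Bay: x 0 to 141 mm, y -20 to 20 mm here, open top, 3 mm walls with tops at z 96 mm. A spent battery (top at 91 mm, posts to 96 mm) fills the next bay, y -23 to -98 mm. All of it stays below z 96 mm.
- pen_mouth (a point): Middle of the gate line on the base plate's upper face, axes as the pen's. Here a sill, a low ridge along y, rises in flat ramps from x 20 mm and x -20 mm to a crest 2 mm above the plate at x 0. In front is the apron: the same plate, 50 mm wide (y), to x -130 mm, with a lip 4 mm high and 4 mm thick along its front end.
- gate (a joint): Gate across the bay's mouth: steel sheet 42 mm wide, 3 mm thick, z 14 to 84 mm in the pen's frame, no latch. Upright hinge at x -2, y 23 mm there. Radians: 0 shut (sheet at x -2 to -5 mm), growing to 1.9 as the free edge swings out to -x, then to +y. About 1 to 2 N at its free edge moves it; it stays where left. It can be pushed from inside with the stick.
- link_center (a point): Centre of the loose copper link, a flat bar 60 x 30 x 6 mm, about 95 g, length along its own x, lying flat on the bay floor (3 mm below this point). Its far end starts within 8 mm of the bay's back wall; the foot fits neither behind nor beside it. Touch down slowly, about 1 cm/s or less: a knock soon passes 20 N. Friction: copper on steel about 0.6, rubber foot on copper about 1.3.
- stick_grip (a point): Middle of the stick's wooden handle: 24 x 24 mm square (sides along its own x, y), reaching 34 mm below and 30 mm above. Axis z, upright. Below: a 50 x 50 x 6 mm collar (34 to 40 mm under this point), a 13 mm tube and a stiff telescopic rod with a 20 mm rubber ball foot. Its lowest point is 134 to 148 mm under this point, different each time and not measured: feel for it. 0.18 kg.
- stand_hole (a point): Centre of the 34 x 34 mm square hole in the top plate (90 x 90 mm) of the fixed steel stand, at the plate's upper face, 123 mm above the bench. x and y along the sides of the hole. The stick hangs through it with its collar on the plate.

How it is judged:
On the way, in this order (a step that is already met when the one before it is completed fails the run):
1. the gate is pushed wide open, past 75 degrees (value of joint gate above 1.31 rad), for 0.1 s.
2. the link is drawn out wholly in front of the gate line (x of link_center in the frame of pen below -0.033 m), for 0.2 s.
At the end, for the whole second after the job is handed in: Gate open past 1.2 rad. Link at rest, flat to 0.09 rad, on the apron, its centre 33 to 102 mm in front of the gate line and within 18 mm of the bay's middle line. Stick at rest, upright to 0.08 rad, in its stand: grip point within 15 mm of the hole's axis, 156 to 168 mm above the bench (value of joint gate above 1.2 rad and x of link_center in the frame of pen between -0.102 and -0.033 m and y of link_center in the frame of pen between -0.018 and 0.018 m and angle between link_center's own z axis and vertical below 0.09 rad and linear speed of each of link, stick below 0.01 m/s and horizontal distance between stick_grip and stand_hole below 0.015 m and height (world z) of stick_grip between 0.156 and 0.168 m and angle between stick_grip's own z axis and vertical below 0.08 rad); the robot touches nothing.
It fails at once if the stick presses harder than 20 N on the link (contact force between stick and link above 20 N).
It fails at once if the stick presses harder than 20 N on the pen or its gate (contact force between stick and pen above 20 N).
It fails at once if the robot itself touches the link (contact force between any of the fingers, the arm and link above 0.3 N).
It fails at once if the ring terminal, post cleaner, socket, red cap, wrench, spray can or cell is moved more than 20 mm (distance of any of ring_terminal, post_cleaner, socket, red_cap, wrench, spray_can, cell from where it was at the start of the episode above 0.02 m).
It also fails if it takes over 72 s, if anything falls off the work surface, if the arm or the gripper's body presses on something with over 40 N, if the wrist force passes 120 N, or if a joint passes its speed limit or range.

## Working session

There is one attempt and no reset: what is moved stays moved. The work goes in short steps, Python scripts to look and compute and a tool call to move; the robot and the scene stay as the last step left them, time stands still between calls to the robot, and variables do not carry over. Pictures are saved under pics/ and viewed, and the job is handed in when it is done.

Besides the shell and the picture viewer there is one more tool, called after "Call:" by a JSON object that holds its "op" and its "data". step_arm: Moves the arm, as the interface text tells. Its arguments: {"type":"object","properties":{"plan":{"type":"array","items":{"type":"object","properties":{"grip":{"type":"number"},"slide":{"type":"array","items":{"type":"number"}},"spin":{"type":"number"}}}},"force":{"type":"number"}},"required":["plan"]}

```bash
mkdir -p pics
python3 - <<'E'
from station import get_obs,cams
import cv2,numpy as np
np.set_printoptions(precision=4,suppress=True)
print(get_obs())
for n in ["scene","side","wrist"]:
    c=cams.calibration(n); print(n,c)
    cv2.imwrite(f"pics/{n}0.png",cams.camera(n))
E
```

```text
{'time_s': 0.0, 'qpos': array([-0.0666,  0.3005,  1.5216, -0.    ,  1.3207, -0.0666]), 'joint_vel': array([-0.0005,  0.0006,  0.0011, -0.0017, -0.    ,  0.0001]), 'tau': array([ -0.0015, -53.1806, -35.2736,   0.0708,   0.0244,  -0.    ]), 'ee_pos': array([0.5497, 0.    , 0.2049]), 'eef_rot': array([-1.5707,  0.0011, -0.    ]), 'force': array([-1.1159,  0.5537, -1.1764]), 'moment': array([ 0.0535, -0.0121, -0.0429]), 'grip_width': 0.09381240102378419}
scene {'K': array([[441.5447,   0.    , 321.8492],
       [  0.    , 441.5447, 236.8581],
       [  0.    ,   0.    ,   1.    ]]), 'T': array([[-0.7891, -0.4178,  0.4503,  0.9236],
       [ 0.614 , -0.5146,  0.5985,  0.3883],
       [-0.0183,  0.7488,  0.6626,  0.6232],
       [ 0.    ,  0.    ,  0.    ,  1.    ]])}
side {'K': array([[482.4226,   0.    , 323.6013],
       [  0.    , 482.4226, 242.1707],
       [  0.    ,   0.    ,   1.    ]]), 'T': array([[-0.7206,  0.508 , -0.4719,  0.1888],
       [-0.6932, -0.5126,  0.5067,  0.3149],
       [ 0.0155,  0.6922,  0.7215,  0.6915],
       [ 0.    ,  0.    ,  0.    ,  1.    ]])}
wrist {'K': array([[339.7298,   0.    , 321.7608],
       [  0.    , 339.7298, 239.3672],
       [  0.    ,   0.    ,   1.    ]]), 'T': array([[ 1.    ,  0.    ,  0.0021,  0.5494],
       [-0.0005,  0.9702,  0.2423,  0.0698],
       [-0.002 , -0.2423,  0.9702,  0.383 ],
       [ 0.    ,  0.    ,  0.    ,  1.    ]])}
```

View pics/scene0.png

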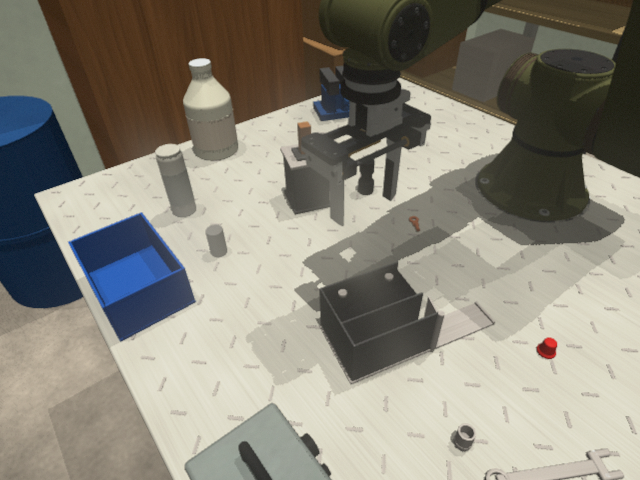

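View pics/side0.png

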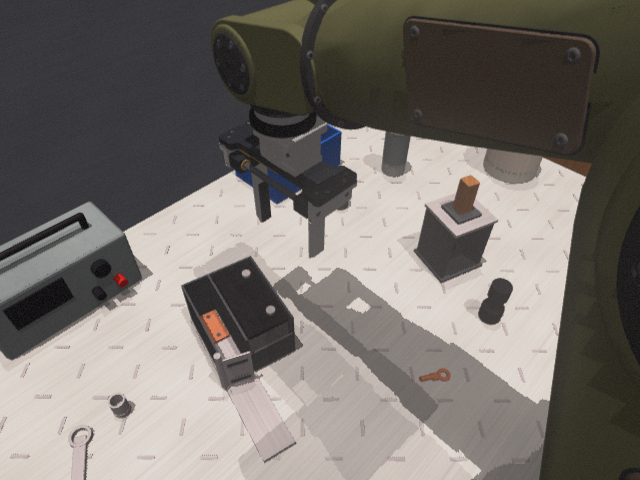

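View pics/wrist0.png

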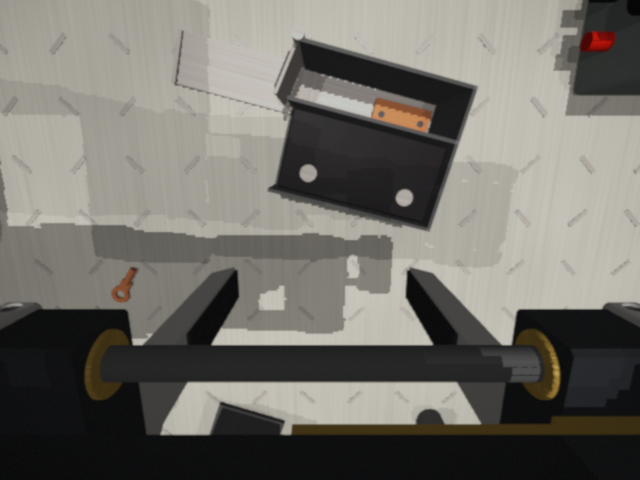

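Run:
```python
import cv2
def crop(n,x0,y0,x1,y1,s,o):
    im=cv2.imread(f"pics/{n}.png")[y0:y1,x0:x1]
    cv2.imwrite(f"pics/{o}.png",cv2.resize(im,None,fx=s,fy=s,interpolation=cv2.INTER_CUBIC))
crop("wrist0",165,20,495,240,2.4,"w0pen")
crop("side0",160,240,320,470,2.6,"s0pen")
crop("side0",400,160,520,290,4.5,"s0stand")
crop("scene0",270,110,400,220,5,"c0stand")
```

```text
(no output)
```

View pics/w0pen.png

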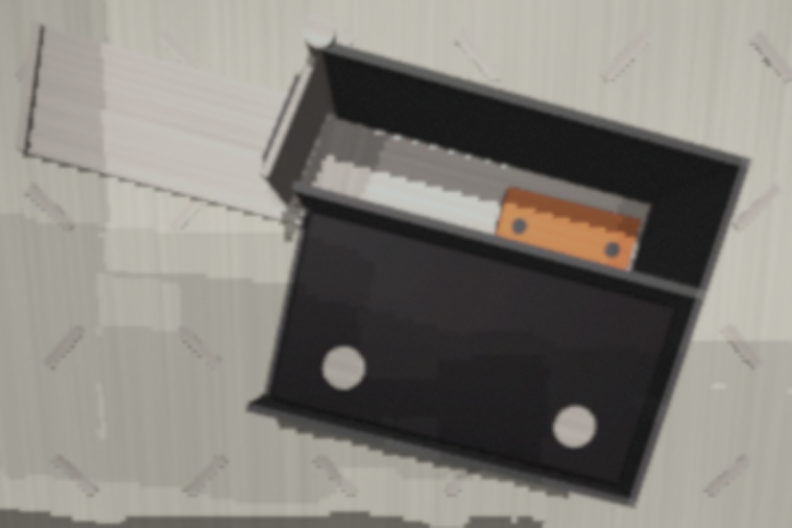

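View pics/s0pen.png

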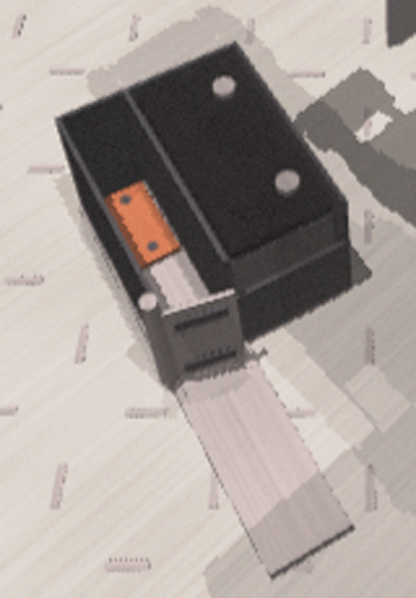

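View pics/s0stand.png

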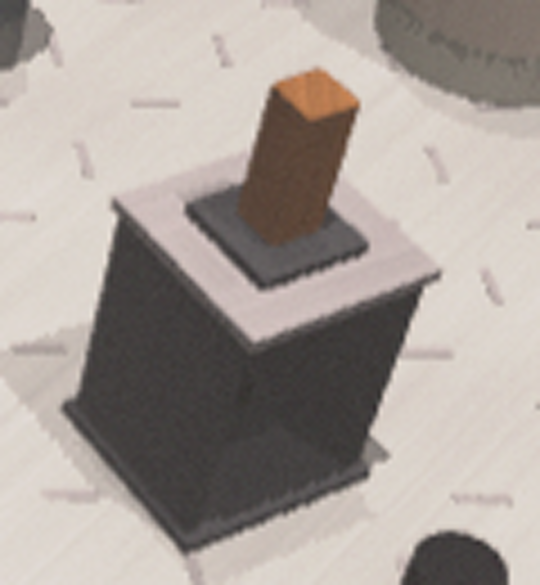

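View pics/c0stand.png

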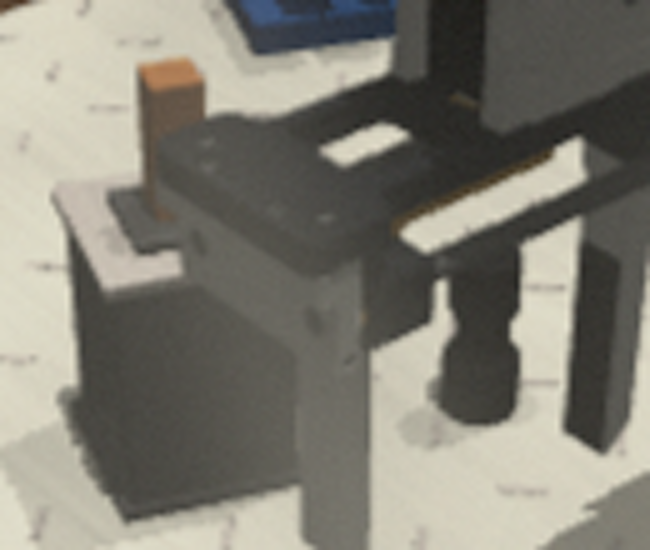

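```bash
cat > h.py <<'E'
import numpy as np
from scipy.optimize import least_squares
np.set_printoptions(precision=4,suppress=True)
def proj(c,P):
    P=np.atleast_2d(P); T=c["T"]; q=(P-T[:3,3])@T[:3,:3]
    q=q*[1,-1,-1]; uv=q@c["K"].T
    return uv[:,:2]/uv[:,2:]
def ray(c,uv,z):
    d=np.linalg.inv(c["K"])@[uv[0],uv[1],1]; d=d*[1,-1,-1]
    d=c["T"][:3,:3]@d; o=c["T"][:3,3]
    return o+d*(z-o[2])/d[2]
def tf(p,q):
    c,s=np.cos(p[2]),np.sin(p[2]); q=np.atleast_2d(q)
    return np.c_[p[0]+c*q[:,0]-s*q[:,1],p[1]+s*q[:,0]+c*q[:,1],q[:,2]]
def fit(obs,p0):
    "obs: list of (calib, pts_local(m), pix)"
    f=lambda p:np.concatenate([(proj(c,tf(p,q))-uv).ravel() for c,q,uv in obs])
    r=least_squares(f,p0,loss="soft_l1")
    return r.x,[(proj(c,tf(r.x,q))-uv).round(1) for c,q,uv in obs]
E
python3 - <<'E'
from h import *
from station import cams
import pickle
W,S,C=[cams.calibration(n) for n in("wrist","side","scene")]
pickle.dump(W,open("w0.pkl","wb"))
a=lambda l,s,o:np.array(l,float)/s+np.array(o)
m=lambda l:np.array(l)/1000.
w=a([(40,25),(21,154),(748,160),(635,505),(703,292)],2.4,(165,20))
wp=m([(-130,25,8),(-130,-25,8),(144,23,96),(144,-101,96),(144,-21.5,96)])
s=a([(352,527),(270,577),(57,120),(237,44),(128,92)],2.6,(160,240))
sp=m([(-130,-25,8),(-130,25,8),(144,23,96),(144,-101,96),(144,-21.5,96)])
for o in ([(W,wp,w)],[(S,sp,s)],[(W,wp,w),(S,sp,s)]):
    p,r=fit(o,[.5,.2,-.25]); print(p,*r,sep="\n")
s2=a([(115,202),(437,272),(257,345),(275,90),(318,68),(358,103),(312,122)],4.5,(400,160))
lp=m([(-45,45,123),(45,-45,123),(-45,-45,123)])
# determine order
for z,i in((.123,0),(.123,1),(.123,2),(.192,3),(.192,4),(.192,5),(.192,6)): print(i,ray(S,s2[i],z))
l=a([(120,0)],1,(0,0))
for uv in ((498,236),(632,268)): print('link',ray(W,np.array(uv)/2.4+[165,20],.010))
E
```

```text
[ 0.5259  0.1339 -0.2366]
[[-5.2  0.1]
 [-3.8 -0.4]
 [ 1.7 -1.7]
 [-0.2  4.7]
 [ 1.7  0.8]]
[ 0.5251  0.1355 -0.2509]
[[ 0.4  0.3]
 [-0.   0.4]
 [-0.6 -0. ]
 [ 1.9 -1. ]
 [-1.2 -0.5]]
[ 0.5257  0.1346 -0.2403]
[[-5.3 -1.1]
 [-4.1 -1.6]
 [ 1.4 -1.8]
 [-1.   4.4]
 [ 1.2  0.7]]
[[ 1.4 -1.1]
 [ 1.2 -0.8]
 [-1.2 -0.1]
 [ 1.  -1.6]
 [-1.9 -0.8]]
0 [ 0.4956 -0.2776  0.123 ]
1 [ 0.3843 -0.3319  0.123 ]
2 [ 0.4117 -0.2497  0.123 ]
3 [ 0.4528 -0.2979  0.192 ]
4 [ 0.4486 -0.3204  0.192 ]
5 [ 0.4271 -0.313   0.192 ]
6 [ 0.4332 -0.2917  0.192 ]
link [0.6014 0.1063 0.01  ]
link [0.6604 0.093  0.01  ]
```

Run:
```python
import cv2
def crop(n,x0,y0,x1,y1,s,o):
    im=cv2.imread(f"pics/{n}.png")[y0:y1,x0:x1]
    cv2.imwrite(f"pics/{o}.png",cv2.resize(im,None,fx=s,fy=s,interpolation=cv2.INTER_CUBIC))
crop("scene0",310,255,500,390,4.2,"c0pen")
```

```text
(no output)
```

View pics/c0pen.png

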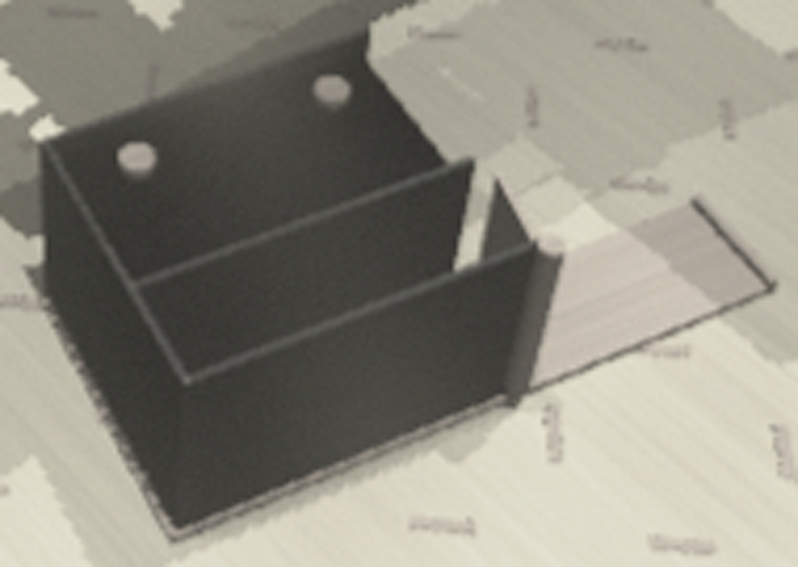

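Run:
```python
from h import *
from station import cams
W,S,C=[cams.calibration(n) for n in("wrist","side","scene")]
a=lambda l,s,o:np.array(l,float)/s+np.array(o)
m=lambda l:np.array(l)/1000.
w=a([(40,25),(21,154),(748,160),(703,292),(297,188)],2.4,(165,20))
wp=m([(-130,25,8),(-130,-25,8),(144,23,96),(144,-21.5,96),(0,-20,96)])
s=a([(352,527),(270,577),(57,120),(128,92)],2.6,(160,240))
sp=m([(-130,-25,8),(-130,25,8),(144,23,96),(144,-21.5,96)])
c=a([(772,290),(697,203),(189,380),(137,285),(472,160),(533,243)],4.2,(310,255))
cp=m([(-130,25,8),(-130,-25,8),(144,23,96),(144,-21.5,96),(0,-21.5,96),(0,21.5,96)])
for o in ([(W,wp,w)],[(S,sp,s)],[(C,cp,c)],[(C,cp,c),(S,sp,s)],[(W,wp,w),(S,sp,s),(C,cp,c)]):
    p,r=fit(o,[.5,.2,-.25]); print(p,*r,sep="\n")
s2=a([(115,202),(437,272),(257,345)],4.5,(400,160))
lp=m([(45,45,123),(-45,-45,123),(-45,45,123)])
s3=a([(275,90),(318,68),(358,103),(312,122)],4.5,(400,160))
hp=m([(12,12,193),(12,-12,193),(-12,-12,193),(-12,12,193)])
c1=a([(140,67),(196,60),(204,83),(147,92)],5,(270,110))
chp=m([(12,12,193)])
print(fit([(S,lp,s2)],[.44,-.3,-.3])); print(fit([(S,hp,s3)],[.44,-.3,-.3]))
print([ray(C,u,.193) for u in c1])
```

```text
[ 0.5273  0.1332 -0.2403]
[[-3.5  0.4]
 [-2.4 -0.2]
 [ 3.2  0. ]
 [ 3.   2.4]
 [-0.4 -1.2]]
[ 0.525   0.135  -0.2547]
[[ 0.5  0.3]
 [-0.   0.3]
 [ 0.  -0.4]
 [-0.5 -0.8]]
[ 0.5301  0.1368 -0.2598]
[[ 1.7 -1.4]
 [ 1.  -1.3]
 [-3.1  0.9]
 [-3.9  0.1]
 [-0.1 -0.1]
 [ 1.1  0. ]]
[ 0.5265  0.1358 -0.2482]
[[ 2.1 -3.5]
 [ 1.2 -3.2]
 [-0.9 -0. ]
 [-2.2 -0.6]
 [ 0.9 -1.5]
 [ 2.3 -1.6]]
[[-0.3 -0.4]
 [-0.7 -0.3]
 [-1.5 -0.3]
 [-2.1 -0.8]]
[ 0.5269  0.1342 -0.2445]
[[-3.8 -1.3]
 [-2.8 -1.8]
 [ 2.8 -0.5]
 [ 2.3  1.9]
 [-1.  -2.6]]
[[ 0.6 -1.7]
 [ 0.4 -1.5]
 [-1.1 -0.9]
 [-1.8 -1.4]]
[[ 1.  -4.2]
 [ 0.  -3.8]
 [-1.7 -0.4]
 [-3.  -0.9]
 [-0.2 -2. ]
 [ 1.3 -2.2]]
(array([ 0.44  , -0.3057, -0.3225]), [array([[-0.7, -0.2],
       [ 1.3, -0.2],
       [-0.2,  0.3]])])
(array([ 0.4401, -0.3045, -0.2808]), [array([[-1.5, -0.6],
       [-0.1, -0.1],
       [ 1.1,  0.1],
       [ 0.2,  0.5]])])
[array([ 0.4513, -0.3122,  0.193 ]), array([ 0.4298, -0.3023,  0.193 ]), array([ 0.4393, -0.2839,  0.193 ]), array([ 0.4618, -0.2927,  0.193 ])]
```

Call:
{"op": "step_arm", "data": {"plan": [{"slide":[-0.012,-0.007,-0.0335],"grip":-1,"spin":0},{"slide":[-0.012,-0.007,-0.0335],"grip":-1,"spin":0},{"slide":[-0.012,-0.007,-0.0335],"grip":-1,"spin":0},{"slide":[-0.012,-0.007,-0.0335],"grip":-1,"spin":0},{"slide":[-0.012,-0.007,-0.0335],"grip":-1,"spin":0},{"slide":[-0.012,-0.007,-0.0335],"grip":-1,"spin":0},{"slide":[-0.012,-0.007,-0.0335],"grip":-1,"spin":0},{"slide":[-0.012,-0.007,-0.0335],"grip":-1,"spin":0},{"slide":[-0.012,-0.007,-0.0335],"grip":-1,"spin":0},{"slide":[0,0,0],"grip":-1,"spin":6},{"slide":[0,0,0],"grip":-1,"spin":6},{"slide":[0,0,0],"grip":-1,"spin":5},{"slide":[0,0,0],"grip":-1,"spin":0},{"slide":[0,0,0],"grip":-1,"spin":0},{"slide":[0,0,0],"grip":-1,"spin":0}]}}

```text
time_s: 1.4
ee_pos: [0.442, -0.3014, 0.2683]
eef_rot: [-1.571, 0.0, -0.293]
force: [0.1, -0.6, 0.7]
grip_width: 0.0937
```

```bash
cat > snap.py <<'E'
import sys,pickle,cv2
from h import *
from station import get_obs,cams
tag=sys.argv[1]
o=get_obs(); print({k:o[k] for k in("time_s","ee_pos","eef_rot","force","grip_width")})
for n in sys.argv[2:]:
    c=cams.calibration(n); pickle.dump(c,open(f"{n}{tag}.pkl","wb"))
    cv2.imwrite(f"pics/{n}{tag}.png",cams.camera(n))
E
python3 snap.py 1 wrist
```

```text
{'time_s': 1.4, 'ee_pos': array([ 0.442 , -0.3014,  0.2683]), 'eef_rot': array([-1.5707,  0.0002, -0.2935]), 'force': array([ 0.1398, -0.583 ,  0.6587]), 'grip_width': 0.0937201475911297}
```

View pics/wrist1.png

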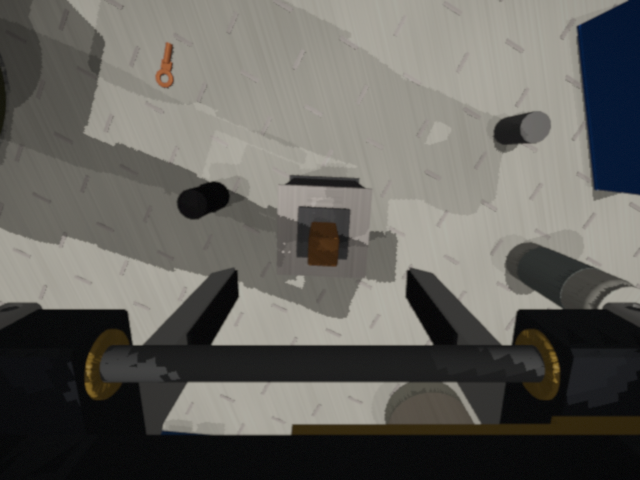

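```bash
cat > crop.py <<'E'
import sys,cv2
n=sys.argv[1];x0,y0,x1,y1=map(int,sys.argv[2:6]);s=min(800/(x1-x0),600/(y1-y0))
im=cv2.imread(f"pics/{n}.png")[y0:y1,x0:x1]
cv2.imwrite(f"pics/{sys.argv[6]}.png",cv2.resize(im,None,fx=s,fy=s,interpolation=cv2.INTER_CUBIC)); print(s)
E
python3 crop.py wrist1 260 165 400 295 w1stand
```

```text
4.615384615384615
```

View pics/w1stand.png

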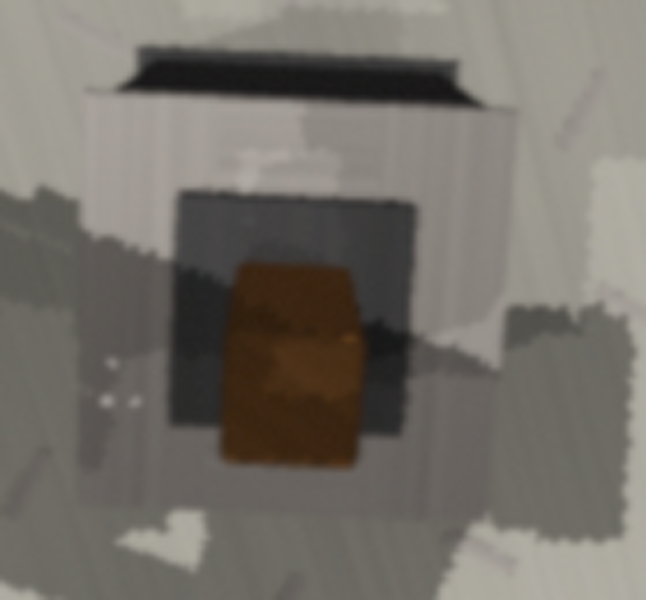

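Run:
```python
from h import *; import pickle
W=pickle.load(open("wrist1.pkl","rb"))
a=lambda l,s,o:np.array(l,float)/s+np.array(o)
S=4.6154;o=(260,165)
pl=a([(85,92),(517,107)],S,o); lp=np.array([(-45,45,123),(45,45,123)])/1e3
co=a([(180,190),(416,203),(168,425),(402,437)],S,o); cp=np.array([(-25,25,129),(25,25,129),(-25,-25,129),(25,-25,129)])/1e3
ha=a([(364,340),(357,467),(221,460)],S,o); hp=np.array([(12,12,193),(12,-12,193),(-12,-12,193)])/1e3
for ob in ([(W,lp,pl)],[(W,cp,co)],[(W,hp,ha)],[(W,lp,pl),(W,cp,co),(W,hp,ha)]): print(*fit(ob,[.44,-.3,-.3]))
```

```text
[ 0.4415 -0.3062 -0.3282] [array([[-0.8, -0. ],
       [ 0.8,  0. ]])]
[ 0.4414 -0.3052 -0.3476] [array([[-0.9,  0. ],
       [ 1. ,  0. ],
       [-0.2, -0. ],
       [ 0.2,  0. ]])]
[ 0.4413 -0.3045 -0.3446] [array([[ 0.6, -1.7],
       [ 0.2,  0.5],
       [-0.9,  0.5]])]
[ 0.4412 -0.3052 -0.3413] [array([[-0.8, -1.6],
       [ 0.8, -0.3]]), array([[-1.3,  0.2],
       [ 0.6, -0.1],
       [-0.3,  0.1],
       [ 0.2, -0.1]]), array([[ 0.7, -0.8],
       [ 0.3,  1.3],
       [-0.8,  1.4]])]
```

Call:
{"op": "step_arm", "data": {"plan": [{"slide":[0.0005,0.02,-0.004],"grip":-1,"spin":2.5},{"slide":[0,0.03,0],"grip":-1,"spin":0},{"slide":[0,0.03,0],"grip":-1,"spin":0},{"slide":[0,0.03,0],"grip":-1,"spin":0},{"slide":[0,0.014,0],"grip":-1,"spin":0},{"slide":[0,0,0],"grip":-1,"spin":0},{"slide":[0,0,0],"grip":0.3,"spin":0},{"slide":[0,0,0],"grip":1,"spin":0},{"slide":[0,0,0],"grip":1,"spin":0},{"slide":[0,0,0],"grip":1,"spin":0},{"slide":[0,0,0],"grip":1,"spin":0},{"slide":[0,0,0],"grip":1,"spin":0},{"slide":[0,0,0],"grip":1,"spin":0},{"slide":[0,0,0],"grip":1,"spin":0}], "force": 60}}

```text
time_s: 2.62
ee_pos: [0.4413, -0.3055, 0.1445]
eef_rot: [-1.571, -0.0, -0.34]
force: [0.6, 0.3, 0.2]
grip_width: 0.0442
```

```bash
python3 snap.py 2 wrist side
```

```text
{'time_s': 2.6167, 'ee_pos': array([ 0.4413, -0.3055,  0.1445]), 'eef_rot': array([-1.5708, -0.0001, -0.3403]), 'force': array([0.5509, 0.2932, 0.2266]), 'grip_width': 0.044167855909866494}
```

View pics/wrist2.png

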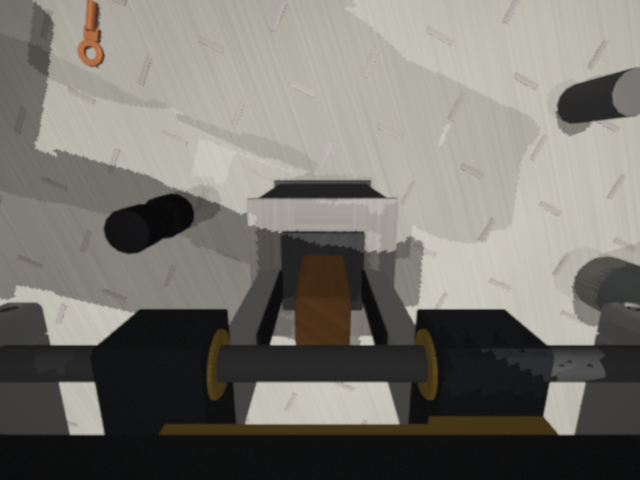

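View pics/side2.png

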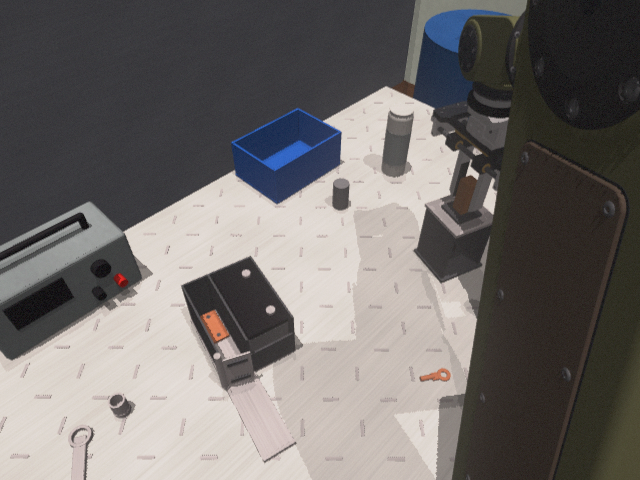

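Call:
{"op": "step_arm", "data": {"plan": [{"slide":[0,0,0],"grip":1,"spin":0},{"slide":[0,0,0],"grip":1,"spin":0},{"slide":[0,0,0],"grip":1,"spin":0},{"slide":[0,0,0],"grip":1,"spin":0},{"slide":[0,0,0],"grip":1,"spin":0},{"slide":[0,0,0],"grip":1,"spin":0}], "force": 60}}

```text
time_s: 3.22
ee_pos: [0.4413, -0.3055, 0.1444]
eef_rot: [-1.571, 0.0, -0.34]
force: [0.0, -1.4, -0.6]
grip_width: 0.0242
```

Call:
{"op": "step_arm", "data": {"plan": [{"slide":[0,-0.02,0],"grip":1,"spin":0},{"slide":[0,-0.035,0],"grip":1,"spin":0},{"slide":[0,-0.035,0],"grip":1,"spin":0},{"slide":[0,-0.034,0],"grip":1,"spin":0},{"slide":[0,0,0],"grip":1,"spin":0},{"slide":[-0.002,0,0.032],"grip":1,"spin":0},{"slide":[-0.002,0,0.032],"grip":1,"spin":0},{"slide":[-0.002,0,0.032],"grip":1,"spin":0},{"slide":[-0.002,0,0.032],"grip":1,"spin":0},{"slide":[-0.002,0,0.032],"grip":1,"spin":0},{"slide":[-0.002,0,0.032],"grip":1,"spin":0},{"slide":[-0.002,0,0.032],"grip":1,"spin":0},{"slide":[-0.002,0,0.032],"grip":1,"spin":0},{"slide":[-0.002,0,0.032],"grip":1,"spin":0},{"slide":[-0.002,0,0.032],"grip":1,"spin":0},{"slide":[-0.002,0,0.032],"grip":1,"spin":0},{"slide":[0,0,0],"grip":1,"spin":0},{"slide":[0,0,0],"grip":1,"spin":0}], "force": 60}}

```text
time_s: 4.72
ee_pos: [0.538, 0.0348, 0.2676]
eef_rot: [-1.571, 0.001, -0.338]
force: [0.8, 0.6, -1.5]
grip_width: 0.0237
```

```bash
python3 snap.py 3 wrist side scene
```

```text
{'time_s': 4.7167, 'ee_pos': array([0.538 , 0.0348, 0.2676]), 'eef_rot': array([-1.5713,  0.0012, -0.3378]), 'force': array([ 0.7769,  0.593 , -1.528 ]), 'grip_width': 0.0236890144122043}
```

View pics/wrist3.png

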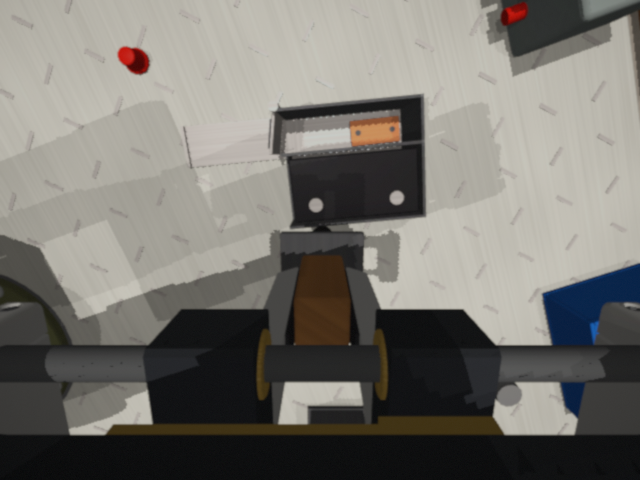

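View pics/side3.png

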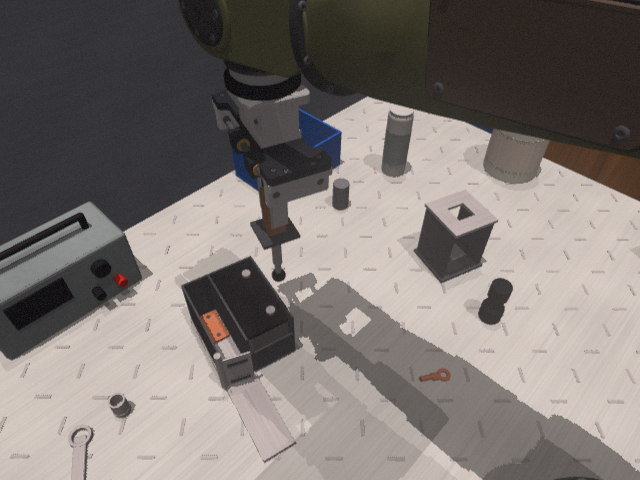

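View pics/scene3.png

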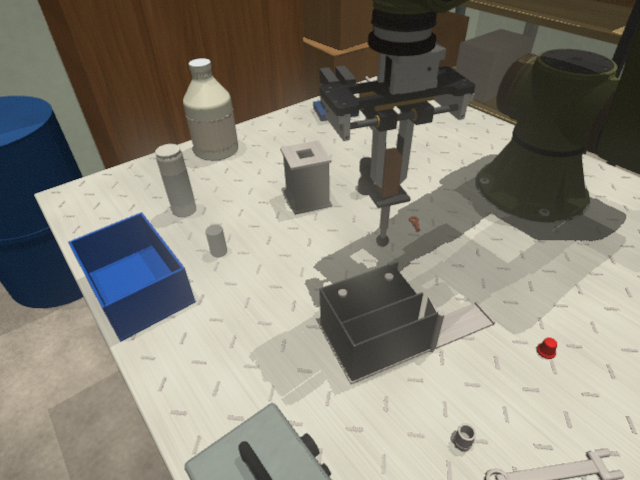

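```bash
python3 crop.py wrist3 180 90 440 235 w3pen; python3 crop.py side3 245 215 315 290 s3foot;python3 crop.py scene3 350 180 420 255 c3foot
```

```text
3.076923076923077
8.0
8.0
```

View pics/w3pen.png

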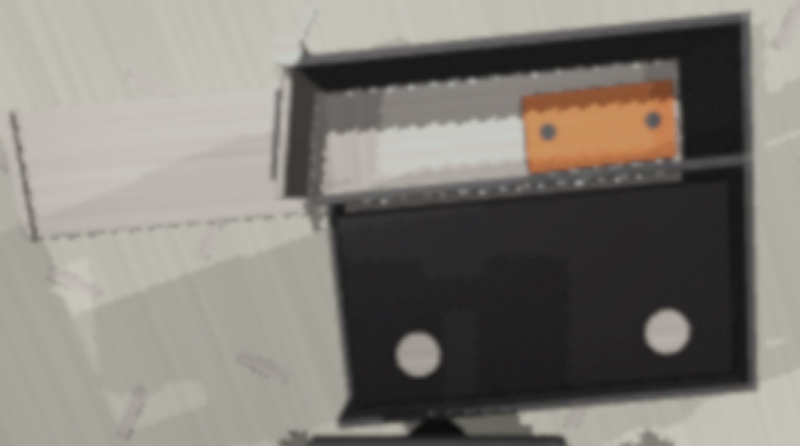

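View pics/s3foot.png

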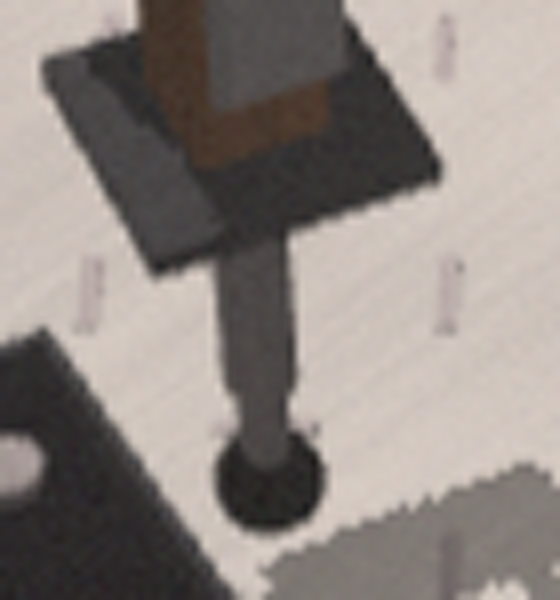

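View pics/c3foot.png

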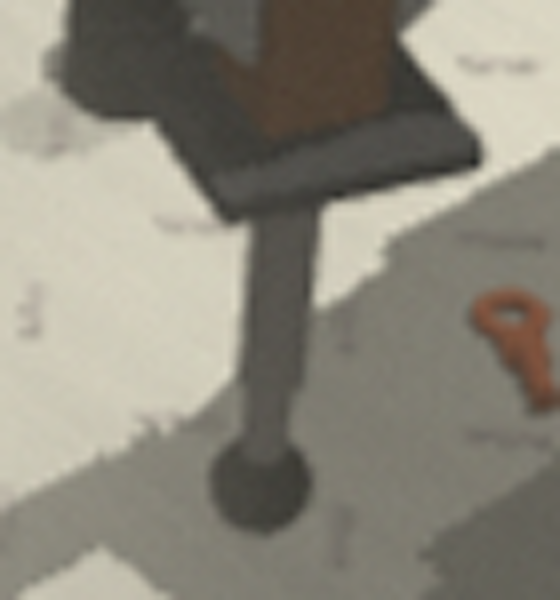

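Run:
```python
from h import *; import pickle
W,S,C=[pickle.load(open(f"{n}3.pkl","rb")) for n in("wrist","side","scene")]
a=lambda l:np.array(l,float)/3.0769+np.array((180,90))
P=lambda l:np.array(l)/1e3
w=a([(12,112),(33,238),(748,14),(748,160),(322,199)]);wp=P([(-130,25,8),(-130,-25,8),(144,23,96),(144,-21.5,96),(0,-21.5,96)])
p,r=fit([(W,wp,w)],[.53,.13,-.25]);print(p,*r)
w2=a([(748,14),(748,160),(322,199)]);p2,r=fit([(W,wp[2:],w2)],[.53,.13,-.25]);print(p2,*r)
l=a([(522,97),(673,82),(680,157),(530,174)]);lp=P([(-30,15,10),(30,15,10),(30,-15,10),(-30,-15,10)])
q,r=fit([(W,lp,l)],[.63,.1,-.25]);print(q,*r)
c,s=np.cos(p[2]),np.sin(p[2]);d=q[:2]-p[:2];print("link in pen",c*d[0]+s*d[1],-s*d[0]+c*d[1],q[2]-p[2])
f=lambda X:np.r_[proj(S,X)[0]-[278.9,275.],proj(C,X)[0]-[382.6,240.75]]
r=least_squares(f,[.54,.03,.14]);print("ball",r.x,r.fun,.2676+.019-(r.x[2]-.010))
f=lambda z:np.r_[proj(S,[.538,.0348,z[0]])[0]-[278.9,275.],proj(C,[.538,.0348,z[0]])[0]-[382.6,240.75]]
r=least_squares(f,[.14]);print(r.x,r.fun)
```

```text
[ 0.5292  0.1332 -0.2488] [[-1.9 -0.3]
 [-1.3  0.3]
 [ 4.6 -0.5]
 [ 5.2  0.1]
 [-0.9  0.9]]
[ 0.5253  0.1352 -0.2542] [[ 0.3 -0.4]
 [ 0.9  0.3]
 [-5.3  0.2]]
[ 0.6308  0.1047 -0.2283] [[ 0.2 -0. ]
 [ 0.5 -0.9]
 [-0.5  0.4]
 [-0.2  0.4]]
link in pen 0.10552208877604279 -0.0026215855169534827 0.020548425923453156
ball [0.538  0.0332 0.1572] [-0.3587  0.6273 -0.501  -0.6145] 0.13941717681169347
[0.1582] [-1.2069  0.7589  0.2513 -0.5983]
```

Run:
```python
from h import *; import pickle
W,S,C=[pickle.load(open(f"{n}3.pkl","rb")) for n in("wrist","side","scene")]
W0=pickle.load(open("w0.pkl","rb"))
a=lambda l,s,o:np.array(l,float)/s+np.array(o)
P=lambda l:np.array(l)/1e3
K=[(W,a([(12,112),(33,238),(322,199),(748,14),(748,160)],3.0769,(180,90)),[(-130,25,8),(-130,-25,8),(0,-21.5,96)]),
(W0,a([(40,25),(21,154),(297,188),(748,160),(703,292)],2.4,(165,20)),[(-130,25,8),(-130,-25,8),(0,-20,96)]),
(S,a([(270,577),(352,527),(57,120),(128,92)],2.6,(160,240)),[(-130,25,8),(-130,-25,8)]),
(C,a([(772,290),(697,203),(472,160),(533,243),(189,380),(137,285)],4.2,(310,255)),[(-130,25,8),(-130,-25,8),(0,-21.5,96),(0,21.5,96)])]
n=[len(k[2]) for k in K]
def f(p,only=None):
    r=[]
    for c,uv,l in K:
        q=P(l+[(p[3],23,96),(p[3],-21.5,96)]); r.append((proj(c,tf(p,q))-uv).ravel())
    return np.concatenate(r)
r=least_squares(f,[.527,.135,-.25,144],loss="soft_l1");print(r.x,r.fun.reshape(-1,2).round(1))
```

```text
[  0.5297   0.1334  -0.2462 138.796 ] [[-1.6 -0.3]
 [-0.9  0.2]
 [-0.5  0.5]
 [-0.5 -0.8]
 [ 0.4 -0.2]
 [-0.9 -0.7]
 [-0.1 -1.3]
 [ 2.4 -1.6]
 [-0.2 -0.9]
 [-0.6  1.5]
 [-0.7 -3.3]
 [-0.5 -3.3]
 [-0.4  0.1]
 [-1.  -0.5]
 [-0.3 -3.6]
 [-1.2 -3.2]
 [-1.7 -1.4]
 [-0.3 -1.6]
 [-0.3 -1.1]
 [-1.6 -1.6]]
```

Call:
{"op": "step_arm", "data": {"plan": [{"slide":[0,0,0.025],"grip":1,"spin":0},{"slide":[0,0,0.03],"grip":1,"spin":0},{"slide":[-0.001,0,0.025],"grip":1,"spin":0},{"slide":[0,0,0.014],"grip":1,"spin":-5.2},{"slide":[0,0.03,0],"grip":1,"spin":0},{"slide":[0,0,0],"grip":1,"spin":0},{"slide":[0,0,0],"grip":1,"spin":0},{"slide":[0,0,0],"grip":1,"spin":0}], "force": 60}}

```text
time_s: 5.53
ee_pos: [0.5687, 0.1216, 0.2396]
eef_rot: [-1.571, -0.001, -0.252]
force: [0.9, -0.4, -2.0]
grip_width: 0.0238
```

```bash
python3 snap.py 4 side scene; python3 crop.py side4 160 170 330 400 s4; python3 crop.py scene4 300 220 500 390 c4
```

```text
{'time_s': 5.5333, 'ee_pos': array([0.5687, 0.1216, 0.2396]), 'eef_rot': array([-1.5706, -0.0007, -0.2515]), 'force': array([ 0.9044, -0.3591, -1.9831]), 'grip_width': 0.023750247374237723}
2.608695652173913
3.5294117647058822
```

View pics/s4.png

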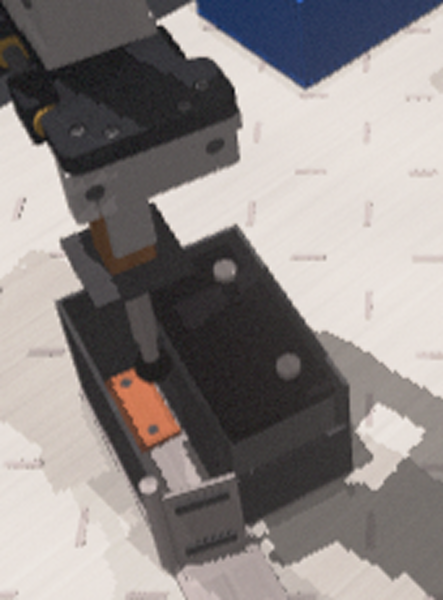

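View pics/c4.png

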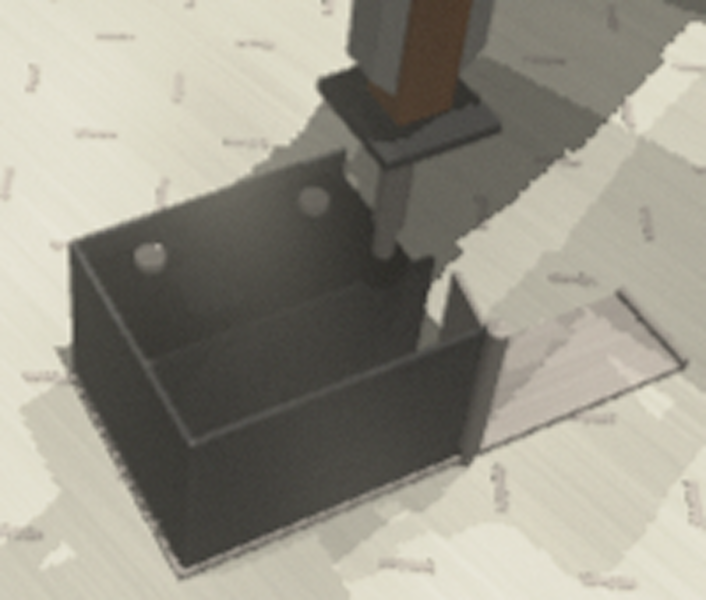

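Call:
{"op": "step_arm", "data": {"plan": [{"slide":[0,0.01,0.002],"grip":1,"spin":0},{"slide":[0,0.016,0],"grip":1,"spin":0},{"slide":[0,0.016,0],"grip":1,"spin":0},{"slide":[0,0.016,0],"grip":1,"spin":0},{"slide":[0,0.016,0],"grip":1,"spin":0},{"slide":[0,0.01,0],"grip":1,"spin":0},{"slide":[0,0.005,0],"grip":1,"spin":0},{"slide":[0,0,0],"grip":1,"spin":0},{"slide":[0,0,0],"grip":1,"spin":0}], "force": 60}}

```text
time_s: 6.38
ee_pos: [0.5693, 0.1246, 0.15]
eef_rot: [-1.571, -0.001, -0.25]
force: [1.0, -0.1, -1.1]
grip_width: 0.0235
```

```bash
python3 snap.py 5 side wrist; python3 crop.py side5 160 170 330 400 s5; python3 crop.py wrist5 200 20 600 320 w5
```

```text
{'time_s': 6.3833, 'ee_pos': array([0.5693, 0.1246, 0.15  ]), 'eef_rot': array([-1.5705, -0.0007, -0.2497]), 'force': array([ 0.9561, -0.0824, -1.0833]), 'grip_width': 0.023490974140198295}
2.608695652173913
2.0
```

View pics/s5.png

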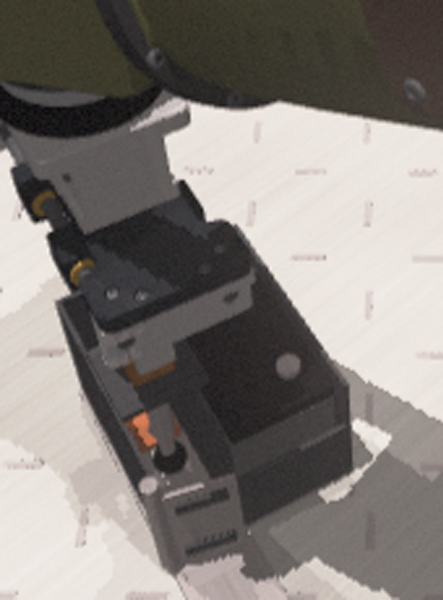

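View pics/w5.png

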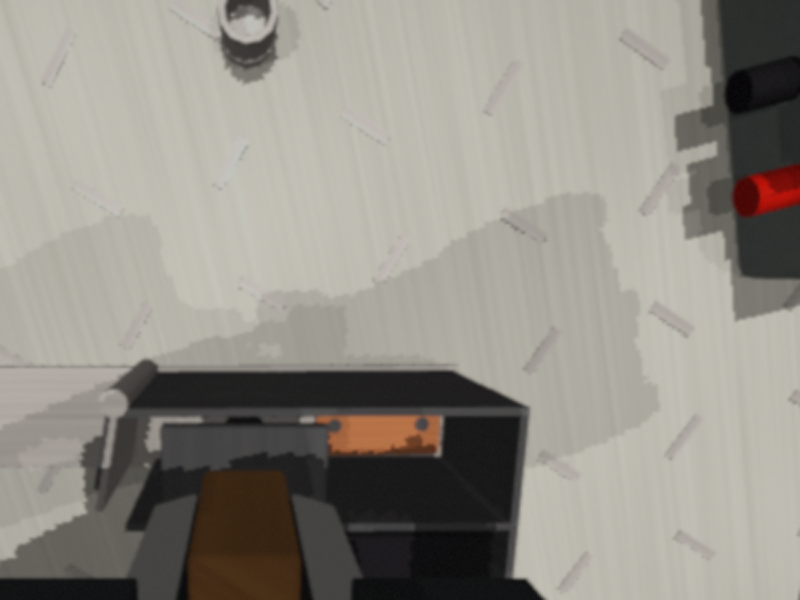

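Call:
{"op": "step_arm", "data": {"plan": [{"slide":[-0.004,0,0],"grip":1,"spin":0},{"slide":[-0.006,0,0],"grip":1,"spin":0},{"slide":[-0.006,0,0],"grip":1,"spin":0},{"slide":[-0.005,0,0],"grip":1,"spin":0},{"slide":[-0.003,0,0],"grip":1,"spin":0},{"slide":[-0.002,0,0],"grip":1,"spin":0},{"slide":[-0.002,0,0],"grip":1,"spin":0},{"slide":[-0.002,0,0],"grip":1,"spin":0},{"slide":[-0.002,0,0],"grip":1,"spin":0},{"slide":[-0.002,0,0],"grip":1,"spin":0},{"slide":[-0.002,0,0],"grip":1,"spin":0},{"slide":[-0.003,0,0],"grip":1,"spin":0},{"slide":[-0.003,0,0],"grip":1,"spin":0},{"slide":[-0.003,0,0],"grip":1,"spin":0}], "force": 60}}

```text
time_s: 7.65
ee_pos: [0.5256, 0.1358, 0.1496]
eef_rot: [-1.57, -0.001, -0.25]
force: [3.4, -0.2, -3.8]
grip_width: 0.0236
```

Call:
{"op": "step_arm", "data": {"plan": [{"slide":[-0.003,0,0],"grip":1,"spin":0},{"slide":[-0.003,0,0],"grip":1,"spin":0},{"slide":[-0.003,0,0],"grip":1,"spin":0},{"slide":[-0.003,0,0],"grip":1,"spin":0},{"slide":[-0.003,0,0],"grip":1,"spin":0},{"slide":[-0.003,0,0],"grip":1,"spin":0},{"slide":[-0.003,0,0],"grip":1,"spin":0},{"slide":[-0.003,0,0],"grip":1,"spin":0},{"slide":[-0.003,0,0],"grip":1,"spin":0},{"slide":[-0.003,0,0],"grip":1,"spin":0},{"slide":[0,0,0],"grip":1,"spin":0}], "force": 60}}

```text
time_s: 8.57
ee_pos: [0.4955, 0.1432, 0.1493]
eef_rot: [-1.571, 0.001, -0.249]
force: [-0.0, -1.0, -1.6]
grip_width: 0.0238
```

```bash
python3 snap.py 6 side; python3 crop.py side6 160 170 330 400 s6
```

```text
{'time_s': 8.5667, 'ee_pos': array([0.4955, 0.1432, 0.1493]), 'eef_rot': array([-1.5711,  0.001 , -0.2494]), 'force': array([-0.0319, -0.9879, -1.6312]), 'grip_width': 0.023752306396179104}
2.608695652173913
```

View pics/s6.png

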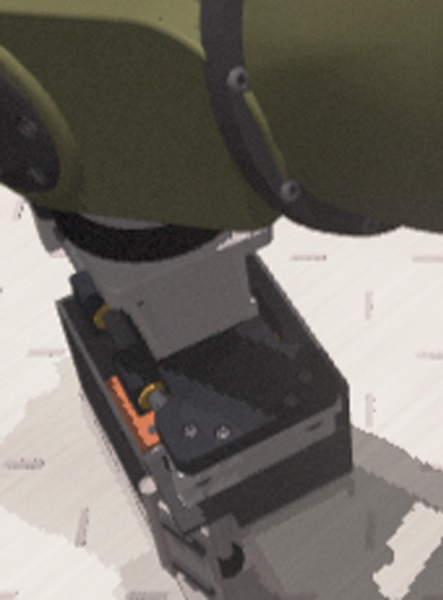

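Call:
{"op": "step_arm", "data": {"plan": [{"slide":[0,0,0.002],"grip":1,"spin":0},{"slide":[0,0,0.002],"grip":1,"spin":0},{"slide":[0,0,0.002],"grip":1,"spin":0},{"slide":[0,0,0.002],"grip":1,"spin":0},{"slide":[0,0,0.002],"grip":1,"spin":0},{"slide":[0,0,0.002],"grip":1,"spin":0},{"slide":[0,0,0.002],"grip":1,"spin":0},{"slide":[0,0,0.001],"grip":1,"spin":0},{"slide":[0,0,0],"grip":1,"spin":0}], "force": 60}}

```text
time_s: 9.37
ee_pos: [0.5001, 0.1579, 0.1494]
eef_rot: [-1.571, -0.0, -0.249]
force: [-0.2, -0.9, -3.0]
grip_width: 0.0234
```

```bash
python3 snap.py 7 side scene; python3 crop.py side7 160 250 330 480 s7;python3 crop.py scene7 300 220 500 390 c7
```

```text
{'time_s': 9.3667, 'ee_pos': array([0.5001, 0.1579, 0.1494]), 'eef_rot': array([-1.5706, -0.    , -0.2494]), 'force': array([-0.2191, -0.8621, -2.976 ]), 'grip_width': 0.023402780632729103}
2.608695652173913
3.5294117647058822
```

View pics/s7.png

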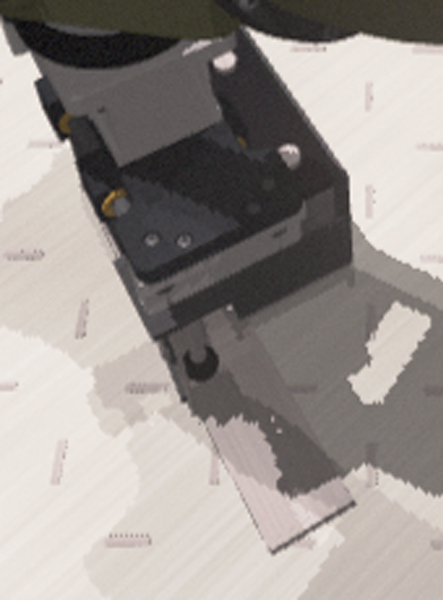

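View pics/c7.png

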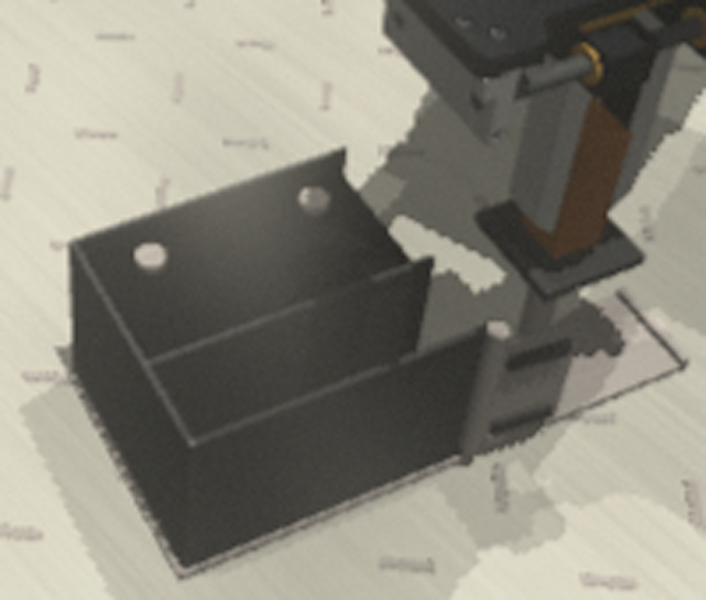

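Call:
{"op": "step_arm", "data": {"plan": [{"slide":[0,0,-0.003],"grip":1,"spin":0},{"slide":[0,0,-0.006],"grip":1,"spin":0},{"slide":[0,0,-0.006],"grip":1,"spin":0},{"slide":[0,0,-0.0045],"grip":1,"spin":0},{"slide":[0.005,0,0],"grip":1,"spin":0},{"slide":[0.01,0,0],"grip":1,"spin":0},{"slide":[0.012,0,0],"grip":1,"spin":0},{"slide":[0.012,0,0],"grip":1,"spin":0},{"slide":[0.012,0,0],"grip":1,"spin":0},{"slide":[0.012,0,0],"grip":1,"spin":0},{"slide":[0.012,0,0],"grip":1,"spin":0},{"slide":[0.012,0,0],"grip":1,"spin":0},{"slide":[0.012,0,0],"grip":1,"spin":0},{"slide":[0.012,0,0],"grip":1,"spin":0},{"slide":[0.012,0,0],"grip":1,"spin":0},{"slide":[0.009,0,0],"grip":1,"spin":0},{"slide":[0.003,0,0],"grip":1,"spin":0},{"slide":[0,0,0],"grip":1,"spin":0},{"slide":[0,0,0],"grip":1,"spin":0}], "force": 60}}

```text
time_s: 11.05
ee_pos: [0.626, 0.1053, 0.1491]
eef_rot: [-1.571, 0.0, -0.25]
force: [-0.4, 0.4, -2.8]
grip_width: 0.0239
```

```bash
python3 snap.py 8 side scene wrist; python3 crop.py side8 160 250 330 480 s8;python3 crop.py scene8 300 220 500 390 c8;  python3 crop.py wrist8 150 100 450 320 w8
```

```text
{'time_s': 11.05, 'ee_pos': array([0.626 , 0.1053, 0.1491]), 'eef_rot': array([-1.5709,  0.0004, -0.2497]), 'force': array([-0.4494,  0.4287, -2.7978]), 'grip_width': 0.02388053180179}
2.608695652173913
3.5294117647058822
2.6666666666666665
```

View pics/s8.png

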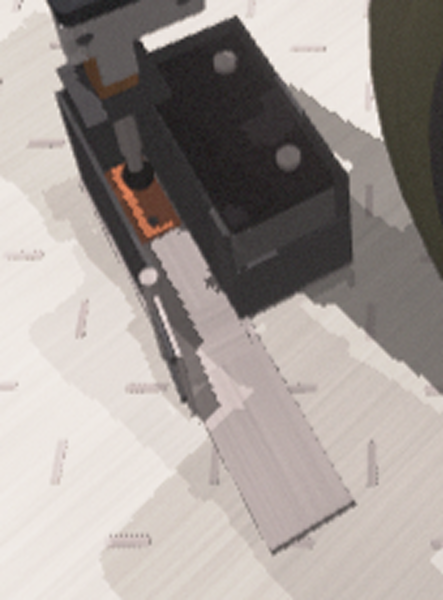

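View pics/w8.png

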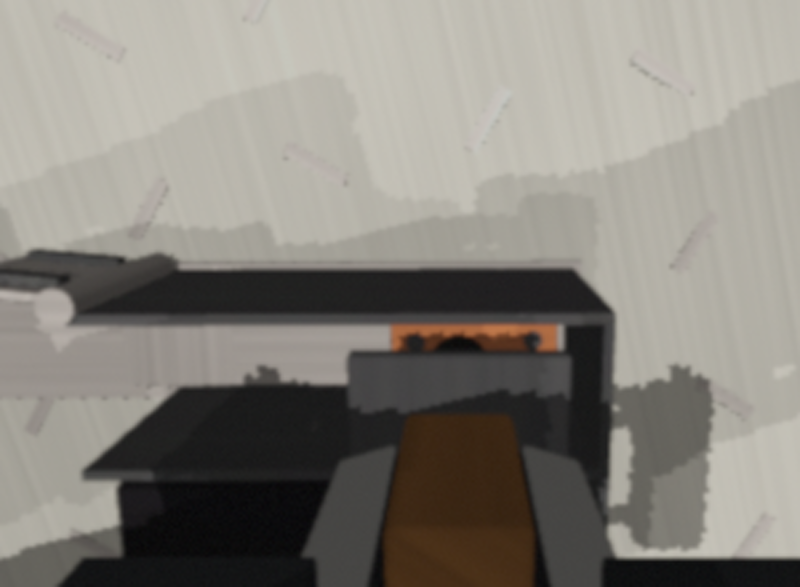

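View pics/c8.png

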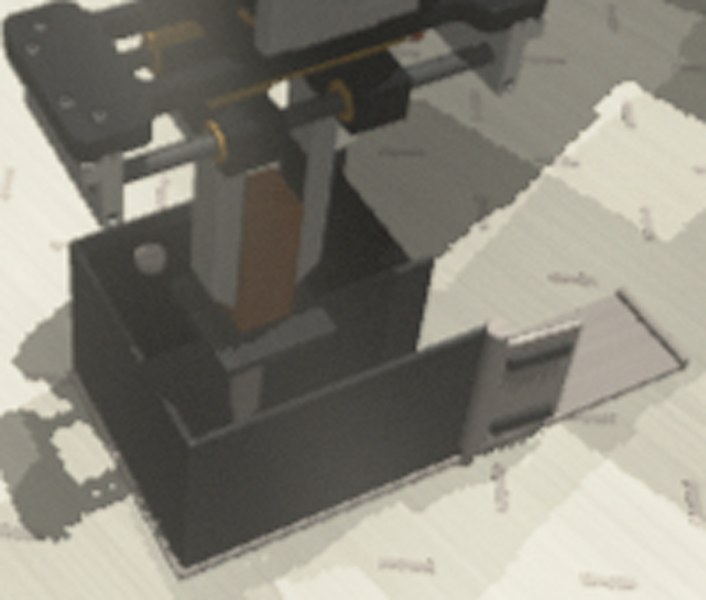

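Call:
{"op": "step_arm", "data": {"plan": [{"slide":[0,0.002,0],"grip":1,"spin":0},{"slide":[0,0.004,0],"grip":1,"spin":0},{"slide":[0,0.004,0],"grip":1,"spin":0},{"slide":[0,0.002,0],"grip":1,"spin":0},{"slide":[0,0.001,0],"grip":1,"spin":0},{"slide":[0,0,0],"grip":1,"spin":0}], "force": 60}}

```text
time_s: 11.7
ee_pos: [0.6259, 0.1054, 0.136]
eef_rot: [-1.571, 0.001, -0.25]
force: [-1.6, 0.3, -1.4]
grip_width: 0.0237
```

Call:
{"op": "step_arm", "data": {"plan": [{"slide":[0,0.0006,0],"grip":1,"spin":0},{"slide":[0,0.0006,0],"grip":1,"spin":0},{"slide":[0,0.0006,0],"grip":1,"spin":0}]}}

```text
time_s: 11.95
ee_pos: [0.6261, 0.1054, 0.1347]
eef_rot: [-1.571, -0.0, -0.25]
force: [-0.5, -0.4, -2.2]
grip_width: 0.0239
```

Call:
{"op": "step_arm", "data": {"plan": [{"slide":[0,0.0006,0],"grip":1,"spin":0},{"slide":[0,0.0006,0],"grip":1,"spin":0}]}}

```text
time_s: 12.12
ee_pos: [0.626, 0.1054, 0.1335]
eef_rot: [-1.571, -0.0, -0.25]
force: [-0.0, 0.5, -0.9]
grip_width: 0.0239
```

Call:
{"op": "step_arm", "data": {"plan": [{"slide":[0,0.0005,0],"grip":1,"spin":0},{"slide":[0,0.0005,0],"grip":1,"spin":0}]}}

```text
time_s: 12.28
ee_pos: [0.626, 0.1054, 0.1324]
eef_rot: [-1.571, -0.0, -0.25]
force: [-0.4, -0.8, -1.8]
grip_width: 0.024
```

Call:
{"op": "step_arm", "data": {"plan": [{"slide":[0,0.0005,0],"grip":1,"spin":0}]}}

```text
time_s: 12.37
ee_pos: [0.626, 0.1054, 0.1319]
eef_rot: [-1.571, 0.0, -0.25]
force: [-0.1, 0.0, -1.5]
grip_width: 0.0241
```

Call:
{"op": "step_arm", "data": {"plan": [{"slide":[0,0.0005,0],"grip":1,"spin":0}]}}

```text
time_s: 12.45
ee_pos: [0.626, 0.1054, 0.1314]
eef_rot: [-1.571, 0.0, -0.25]
force: [1.4, -0.0, -2.3]
grip_width: 0.0235
```

Call:
{"op": "step_arm", "data": {"plan": [{"slide":[0,0.0004,0],"grip":1,"spin":0}]}}

```text
time_s: 12.53
ee_pos: [0.626, 0.1054, 0.131]
eef_rot: [-1.571, -0.0, -0.25]
force: [0.0, 0.0, -2.3]
grip_width: 0.0235
```

Call:
{"op": "step_arm", "data": {"plan": [{"slide":[0,0.0004,0],"grip":1,"spin":0}]}}

```text
time_s: 12.62
ee_pos: [0.626, 0.1054, 0.1306]
eef_rot: [-1.571, 0.0, -0.25]
force: [-0.3, 0.3, -1.9]
grip_width: 0.0241
```

Call:
{"op": "step_arm", "data": {"plan": [{"slide":[0,0.0004,0],"grip":1,"spin":0}]}}

```text
time_s: 12.7
ee_pos: [0.626, 0.1054, 0.1302]
eef_rot: [-1.571, -0.0, -0.25]
force: [0.7, 0.9, -1.6]
grip_width: 0.0236
```

Call:
{"op": "step_arm", "data": {"plan": [{"slide":[0,0.0004,0],"grip":1,"spin":0}]}}

```text
time_s: 12.78
ee_pos: [0.626, 0.1054, 0.1298]
eef_rot: [-1.571, -0.0, -0.25]
force: [-0.5, -0.8, -2.0]
grip_width: 0.0236
```

Call:
{"op": "step_arm", "data": {"plan": [{"slide":[0,0.0004,0],"grip":1,"spin":0}]}}

```text
time_s: 12.87
ee_pos: [0.626, 0.1054, 0.1294]
eef_rot: [-1.571, -0.0, -0.25]
force: [-0.1, 0.5, -0.9]
grip_width: 0.0239
```

Call:
{"op": "step_arm", "data": {"plan": [{"slide":[0,0.0004,0],"grip":1,"spin":0}]}}

```text
time_s: 12.95
ee_pos: [0.626, 0.1054, 0.129]
eef_rot: [-1.571, 0.0, -0.25]
force: [-0.1, -0.4, -1.4]
grip_width: 0.0234
```

Call:
{"op": "step_arm", "data": {"plan": [{"slide":[0,0.0004,0],"grip":1,"spin":0}]}}

```text
time_s: 13.03
ee_pos: [0.6261, 0.1054, 0.1287]
eef_rot: [-1.571, -0.0, -0.25]
force: [-0.4, -0.5, 0.8]
grip_width: 0.0235
```

Call:
{"op": "step_arm", "data": {"plan": [{"slide":[0,0.0002,0],"grip":1,"spin":0}]}}

```text
time_s: 13.12
ee_pos: [0.6261, 0.1054, 0.1287]
eef_rot: [-1.571, -0.0, -0.25]
force: [0.0, 0.1, 1.6]
grip_width: 0.0238
```

Call:
{"op": "step_arm", "data": {"plan": [{"slide":[0,0,0],"grip":1,"spin":0}]}}

```text
time_s: 13.2
ee_pos: [0.6261, 0.1054, 0.1287]
eef_rot: [-1.571, -0.0, -0.25]
force: [-0.2, -0.3, 0.8]
grip_width: 0.0235
```

Call:
{"op": "step_arm", "data": {"plan": [{"slide":[0,0.0003,0],"grip":1,"spin":0},{"slide":[0,0,0],"grip":1,"spin":0}]}}

```text
time_s: 13.37
ee_pos: [0.6261, 0.1054, 0.1285]
eef_rot: [-1.571, -0.0, -0.25]
force: [-1.9, -0.1, 3.8]
grip_width: 0.0236
```

Call:
{"op": "step_arm", "data": {"plan": [{"slide":[0,0,0],"grip":1,"spin":0}]}}

```text
time_s: 13.45
ee_pos: [0.6261, 0.1054, 0.1286]
eef_rot: [-1.571, -0.0, -0.25]
force: [-2.4, 0.3, 4.4]
grip_width: 0.0235
```

Call:
{"op": "step_arm", "data": {"plan": [{"slide":[-0.0005,0,0],"grip":1,"spin":0},{"slide":[-0.001,0,0],"grip":1,"spin":0},{"slide":[-0.001,0,0],"grip":1,"spin":0},{"slide":[-0.001,0,0],"grip":1,"spin":0},{"slide":[-0.001,0,0],"grip":1,"spin":0},{"slide":[-0.001,0,0],"grip":1,"spin":0}]}}

```text
time_s: 13.95
ee_pos: [0.621, 0.1067, 0.1285]
eef_rot: [-1.57, -0.001, -0.25]
force: [4.1, -1.4, 5.5]
grip_width: 0.0236
```

Call:
{"op": "step_arm", "data": {"plan": [{"slide":[-0.0015,0,0],"grip":1,"spin":0},{"slide":[-0.0015,0,0],"grip":1,"spin":0},{"slide":[-0.0015,0,0],"grip":1,"spin":0},{"slide":[-0.0015,0,0],"grip":1,"spin":0}]}}

```text
time_s: 14.28
ee_pos: [0.6151, 0.1082, 0.1285]
eef_rot: [-1.57, -0.001, -0.25]
force: [4.2, -0.9, 5.9]
grip_width: 0.024
```

```bash
python3 snap.py 9 side wrist; python3 crop.py side9 160 250 330 480 s9;  python3 crop.py wrist9 150 100 450 320 w9
```

```text
{'time_s': 14.2833, 'ee_pos': array([0.6151, 0.1082, 0.1285]), 'eef_rot': array([-1.5705, -0.0011, -0.2496]), 'force': array([ 4.2379, -0.9424,  5.8953]), 'grip_width': 0.023996948455970505}
2.608695652173913
2.6666666666666665
```

View pics/s9.png

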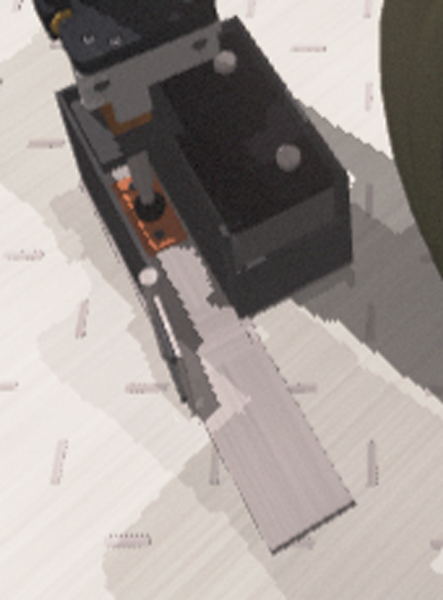

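View pics/w9.png

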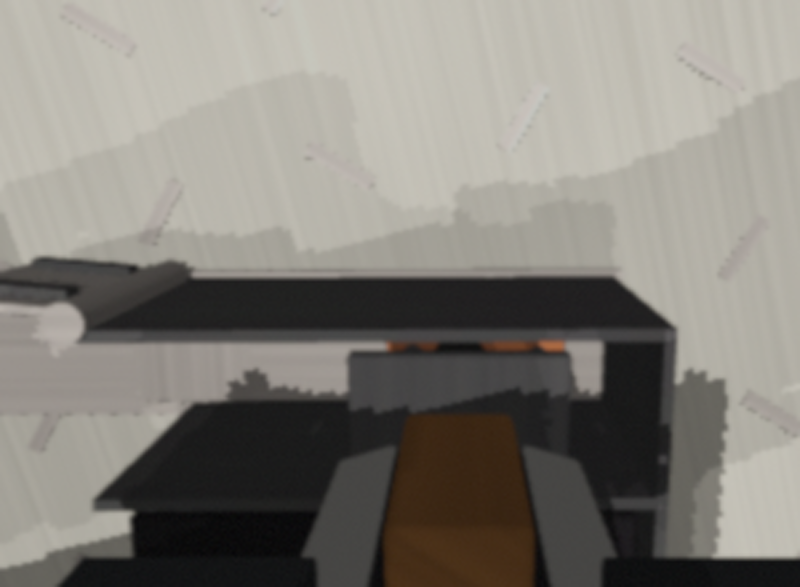

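Call:
{"op": "step_arm", "data": {"plan": [{"slide":[-0.002,-0.0001,0],"grip":1,"spin":0},{"slide":[-0.002,0,0],"grip":1,"spin":0},{"slide":[-0.002,0,0],"grip":1,"spin":0},{"slide":[-0.002,0,0],"grip":1,"spin":0},{"slide":[-0.002,0,0],"grip":1,"spin":0},{"slide":[-0.002,0,0],"grip":1,"spin":0}]}}

```text
time_s: 14.88
ee_pos: [0.6033, 0.1112, 0.1285]
eef_rot: [-1.571, -0.001, -0.25]
force: [4.5, -0.5, 5.2]
grip_width: 0.0235
```

Call:
{"op": "step_arm", "data": {"plan": [{"slide":[-0.002,0,0],"grip":1,"spin":0},{"slide":[-0.002,0,0],"grip":1,"spin":0},{"slide":[-0.002,0,0],"grip":1,"spin":0},{"slide":[-0.002,0,0],"grip":1,"spin":0},{"slide":[-0.002,0,0],"grip":1,"spin":0},{"slide":[-0.002,0,0],"grip":1,"spin":0}]}}

```text
time_s: 15.38
ee_pos: [0.5917, 0.1142, 0.1285]
eef_rot: [-1.571, -0.001, -0.25]
force: [4.5, -0.4, 5.0]
grip_width: 0.0234
```

Call:
{"op": "step_arm", "data": {"plan": [{"slide":[-0.002,0,0],"grip":1,"spin":0},{"slide":[-0.002,0,0],"grip":1,"spin":0},{"slide":[-0.002,0,0],"grip":1,"spin":0},{"slide":[-0.002,0,0],"grip":1,"spin":0},{"slide":[-0.002,0,0],"grip":1,"spin":0},{"slide":[-0.002,0,0],"grip":1,"spin":0},{"slide":[-0.002,0,0],"grip":1,"spin":0}]}}

```text
time_s: 15.97
ee_pos: [0.5781, 0.1176, 0.1285]
eef_rot: [-1.571, -0.001, -0.25]
force: [3.6, -1.3, 5.2]
grip_width: 0.0234
```

```bash
python3 snap.py 10 side; python3 crop.py side10 160 250 330 480 s10
```

```text
{'time_s': 15.9667, 'ee_pos': array([0.5781, 0.1176, 0.1285]), 'eef_rot': array([-1.5706, -0.0008, -0.2496]), 'force': array([ 3.5555, -1.3372,  5.24  ]), 'grip_width': 0.023391942194866844}
2.608695652173913
```

View pics/s10.png

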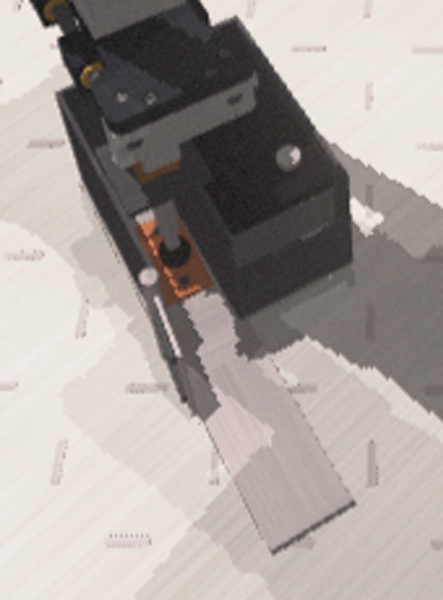

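Call:
{"op": "step_arm", "data": {"plan": [{"slide":[-0.0015,0,0],"grip":1,"spin":0},{"slide":[-0.0015,0,0],"grip":1,"spin":0},{"slide":[-0.0015,0,0],"grip":1,"spin":0}]}}

```text
time_s: 16.27
ee_pos: [0.5737, 0.1187, 0.1285]
eef_rot: [-1.571, -0.001, -0.25]
force: [4.9, -1.1, 5.3]
grip_width: 0.0236
```

Call:
{"op": "step_arm", "data": {"plan": [{"slide":[-0.0015,0,0],"grip":1,"spin":0},{"slide":[-0.0015,0,0],"grip":1,"spin":0}]}}

```text
time_s: 16.43
ee_pos: [0.5708, 0.1195, 0.1285]
eef_rot: [-1.571, -0.001, -0.25]
force: [4.1, -1.6, 4.7]
grip_width: 0.0238
```

Call:
{"op": "step_arm", "data": {"plan": [{"slide":[-0.0015,0,0],"grip":1,"spin":0},{"slide":[-0.0015,0,0],"grip":1,"spin":0}]}}

```text
time_s: 16.6
ee_pos: [0.5679, 0.1202, 0.1285]
eef_rot: [-1.571, -0.001, -0.25]
force: [5.0, -0.7, 5.1]
grip_width: 0.0238
```

Call:
{"op": "step_arm", "data": {"plan": [{"slide":[-0.0015,0,0],"grip":1,"spin":0},{"slide":[-0.0015,0,0],"grip":1,"spin":0}]}}

```text
time_s: 16.77
ee_pos: [0.5652, 0.121, 0.1286]
eef_rot: [-1.57, -0.001, -0.25]
force: [4.6, -1.0, 6.5]
grip_width: 0.0238
```

Call:
{"op": "step_arm", "data": {"plan": [{"slide":[-0.0015,0,0],"grip":1,"spin":0},{"slide":[-0.0015,0,0],"grip":1,"spin":0}]}}

```text
time_s: 16.93
ee_pos: [0.5624, 0.1217, 0.1287]
eef_rot: [-1.57, -0.002, -0.25]
force: [5.0, -1.3, 5.2]
grip_width: 0.0239
```

Call:
{"op": "step_arm", "data": {"plan": [{"slide":[-0.0015,0,0],"grip":1,"spin":0},{"slide":[-0.0015,0,0],"grip":1,"spin":0}]}}

```text
time_s: 17.1
ee_pos: [0.5597, 0.1224, 0.1289]
eef_rot: [-1.57, -0.002, -0.25]
force: [5.5, -2.0, 6.5]
grip_width: 0.0238
```

Call:
{"op": "step_arm", "data": {"plan": [{"slide":[-0.0015,-0.0002,0],"grip":1,"spin":0},{"slide":[-0.0015,-0.0001,0],"grip":1,"spin":0},{"slide":[-0.0015,-0.0001,0],"grip":1,"spin":0}]}}

```text
time_s: 17.35
ee_pos: [0.5552, 0.1235, 0.1292]
eef_rot: [-1.57, -0.002, -0.25]
force: [5.7, -1.5, 5.4]
grip_width: 0.0238
```

Call:
{"op": "step_arm", "data": {"plan": [{"slide":[-0.0015,-0.0001,0],"grip":1,"spin":0},{"slide":[-0.0015,-0.0001,0],"grip":1,"spin":0},{"slide":[-0.0015,-0.0001,0],"grip":1,"spin":0}]}}

```text
time_s: 17.6
ee_pos: [0.5508, 0.1246, 0.1295]
eef_rot: [-1.57, -0.002, -0.25]
force: [5.2, -1.1, 5.9]
grip_width: 0.0237
```

Call:
{"op": "step_arm", "data": {"plan": [{"slide":[-0.0015,-0.0001,0],"grip":1,"spin":0},{"slide":[-0.0015,-0.0001,0],"grip":1,"spin":0},{"slide":[-0.0015,-0.0001,0],"grip":1,"spin":0}]}}

```text
time_s: 17.85
ee_pos: [0.5463, 0.1258, 0.1297]
eef_rot: [-1.57, -0.001, -0.25]
force: [4.5, -1.7, 6.5]
grip_width: 0.0238
```

Call:
{"op": "step_arm", "data": {"plan": [{"slide":[-0.0015,-0.0001,0],"grip":1,"spin":0},{"slide":[-0.0015,0,0],"grip":1,"spin":0},{"slide":[-0.0015,-0.0001,0],"grip":1,"spin":0}]}}

```text
time_s: 18.1
ee_pos: [0.5419, 0.1269, 0.1297]
eef_rot: [-1.571, -0.001, -0.25]
force: [4.4, -1.7, 4.8]
grip_width: 0.0242
```

Call:
{"op": "step_arm", "data": {"plan": [{"slide":[-0.0015,0,0],"grip":1,"spin":0},{"slide":[-0.0015,-0.0001,0],"grip":1,"spin":0},{"slide":[-0.0015,0,0],"grip":1,"spin":0}]}}

```text
time_s: 18.35
ee_pos: [0.5375, 0.128, 0.1299]
eef_rot: [-1.571, -0.001, -0.25]
force: [3.9, -1.5, 5.6]
grip_width: 0.0237
```

```bash
python3 snap.py 11 side scene; python3 crop.py side11 160 250 330 480 s11;python3 crop.py scene11 300 220 500 390 c11
```

```text
{'time_s': 18.35, 'ee_pos': array([0.5375, 0.128 , 0.1299]), 'eef_rot': array([-1.5705, -0.0011, -0.2496]), 'force': array([ 3.9203, -1.4572,  5.6051]), 'grip_width': 0.023695581075450875}
2.608695652173913
3.5294117647058822
```

View pics/s11.png

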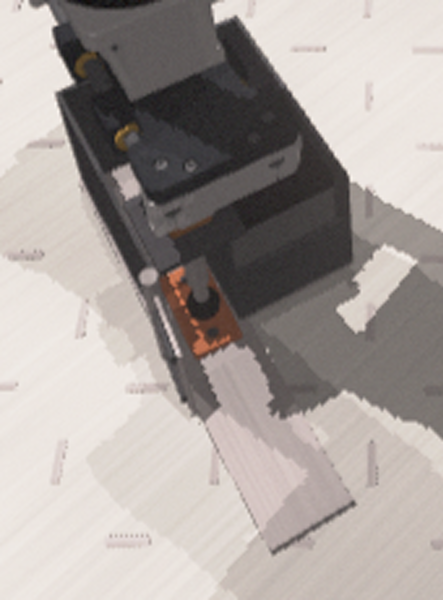

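Call:
{"op": "step_arm", "data": {"plan": [{"slide":[-0.0015,-0.0001,0],"grip":1,"spin":0},{"slide":[-0.0015,0,0],"grip":1,"spin":0},{"slide":[-0.0015,-0.0001,0],"grip":1,"spin":0}]}}

```text
time_s: 18.7
ee_pos: [0.5331, 0.1291, 0.13]
eef_rot: [-1.571, -0.001, -0.25]
force: [5.6, -1.5, 5.5]
grip_width: 0.0238
```

Call:
{"op": "step_arm", "data": {"plan": [{"slide":[-0.0015,0,0],"grip":1,"spin":0},{"slide":[-0.0015,-0.0001,0],"grip":1,"spin":0},{"slide":[-0.0015,0,0],"grip":1,"spin":0}]}}

```text
time_s: 18.95
ee_pos: [0.5288, 0.1302, 0.1302]
eef_rot: [-1.571, -0.001, -0.25]
force: [5.0, -1.9, 6.5]
grip_width: 0.024
```

Call:
{"op": "step_arm", "data": {"plan": [{"slide":[-0.0015,0,0],"grip":1,"spin":0},{"slide":[-0.0015,0,0],"grip":1,"spin":0}]}}

```text
time_s: 19.12
ee_pos: [0.5261, 0.131, 0.1304]
eef_rot: [-1.57, -0.002, -0.25]
force: [4.7, -1.0, 6.1]
grip_width: 0.024
```

Call:
{"op": "step_arm", "data": {"plan": [{"slide":[-0.0015,0,0],"grip":1,"spin":0},{"slide":[-0.0015,0,0],"grip":1,"spin":0}]}}

```text
time_s: 19.28
ee_pos: [0.5229, 0.1317, 0.1302]
eef_rot: [-1.57, -0.001, -0.25]
force: [4.3, -0.3, 6.2]
grip_width: 0.0238
```

Call:
{"op": "step_arm", "data": {"plan": [{"slide":[-0.0015,0,0],"grip":1,"spin":0}]}}

```text
time_s: 19.37
ee_pos: [0.5213, 0.1321, 0.1301]
eef_rot: [-1.571, -0.001, -0.25]
force: [3.4, -1.6, 5.2]
grip_width: 0.0238
```

Call:
{"op": "step_arm", "data": {"plan": [{"slide":[-0.0015,0.0001,0],"grip":1,"spin":0},{"slide":[-0.0015,0.0001,0],"grip":1,"spin":0}]}}

```text
time_s: 19.53
ee_pos: [0.5185, 0.1328, 0.1299]
eef_rot: [-1.571, -0.001, -0.25]
force: [4.4, -0.8, 5.9]
grip_width: 0.024
```

Call:
{"op": "step_arm", "data": {"plan": [{"slide":[-0.0015,0.0001,0],"grip":1,"spin":0},{"slide":[-0.0015,0.0001,0],"grip":1,"spin":0}]}}

```text
time_s: 19.7
ee_pos: [0.5157, 0.1336, 0.1298]
eef_rot: [-1.571, -0.001, -0.249]
force: [3.1, -1.6, 6.9]
grip_width: 0.024
```

Call:
{"op": "step_arm", "data": {"plan": [{"slide":[-0.0015,0.0001,0],"grip":1,"spin":0},{"slide":[-0.0015,0.0001,0],"grip":1,"spin":0}]}}

```text
time_s: 19.87
ee_pos: [0.5129, 0.1343, 0.1297]
eef_rot: [-1.57, -0.001, -0.25]
force: [3.9, -1.1, 6.5]
grip_width: 0.0235
```

Call:
{"op": "step_arm", "data": {"plan": [{"slide":[-0.002,0,0],"grip":1,"spin":0},{"slide":[-0.002,0,0],"grip":1,"spin":0},{"slide":[-0.002,0.0001,0],"grip":1,"spin":0}]}}

```text
time_s: 20.12
ee_pos: [0.507, 0.1358, 0.1295]
eef_rot: [-1.571, -0.001, -0.25]
force: [4.2, -0.7, 6.5]
grip_width: 0.0237
```

Call:
{"op": "step_arm", "data": {"plan": [{"slide":[-0.002,0,0],"grip":1,"spin":0},{"slide":[-0.002,0.0001,0],"grip":1,"spin":0},{"slide":[-0.002,0,0],"grip":1,"spin":0}]}}

```text
time_s: 20.37
ee_pos: [0.5011, 0.1373, 0.1293]
eef_rot: [-1.571, -0.001, -0.25]
force: [3.9, -1.9, 5.9]
grip_width: 0.0236
```

Call:
{"op": "step_arm", "data": {"plan": [{"slide":[-0.002,0.0001,0],"grip":1,"spin":0},{"slide":[-0.002,0,0],"grip":1,"spin":0},{"slide":[-0.002,0,0],"grip":1,"spin":0}]}}

```text
time_s: 20.62
ee_pos: [0.4953, 0.1388, 0.1293]
eef_rot: [-1.571, -0.001, -0.25]
force: [5.2, -1.9, 5.5]
grip_width: 0.0239
```

```bash
python3 snap.py 12 side scene; python3 crop.py side12 160 250 330 480 s12;python3 crop.py scene12 300 220 500 390 c12
```

```text
{'time_s': 20.6167, 'ee_pos': array([0.4953, 0.1388, 0.1293]), 'eef_rot': array([-1.5705, -0.001 , -0.2496]), 'force': array([ 5.1839, -1.9045,  5.5331]), 'grip_width': 0.02393242841268134}
2.608695652173913
3.5294117647058822
```

View pics/s12.png

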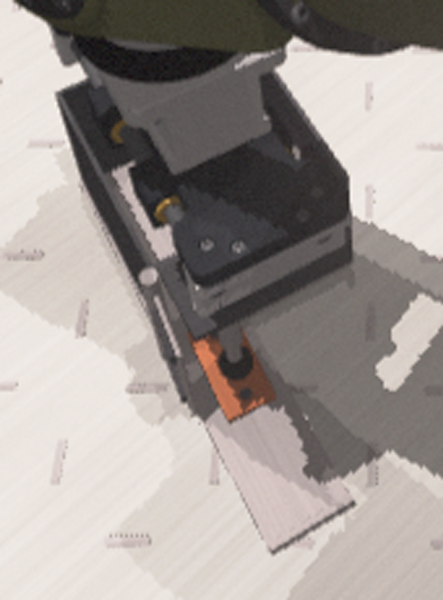

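View pics/c12.png

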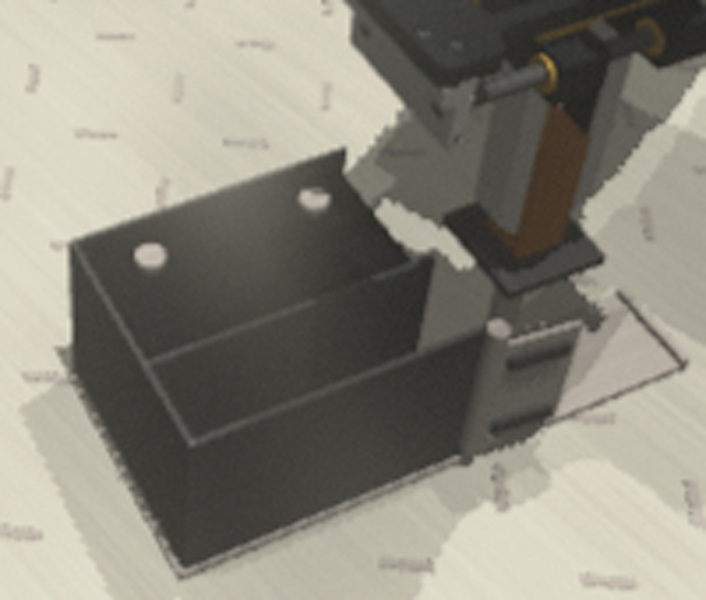

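Call:
{"op": "step_arm", "data": {"plan": [{"slide":[-0.002,0,0],"grip":1,"spin":0},{"slide":[-0.002,0.0001,0],"grip":1,"spin":0},{"slide":[-0.002,0,0],"grip":1,"spin":0},{"slide":[-0.002,0.0001,0],"grip":1,"spin":0}]}}

```text
time_s: 21.05
ee_pos: [0.4875, 0.1407, 0.129]
eef_rot: [-1.571, -0.001, -0.25]
force: [4.2, -1.2, 6.0]
grip_width: 0.0235
```

Call:
{"op": "step_arm", "data": {"plan": [{"slide":[-0.002,0,0],"grip":1,"spin":0},{"slide":[-0.002,0.0001,0],"grip":1,"spin":0},{"slide":[-0.002,0.0001,0],"grip":1,"spin":0},{"slide":[-0.002,0,0],"grip":1,"spin":0}]}}

```text
time_s: 21.38
ee_pos: [0.4796, 0.1427, 0.1287]
eef_rot: [-1.571, -0.001, -0.25]
force: [4.4, -0.5, 5.5]
grip_width: 0.0238
```

Call:
{"op": "step_arm", "data": {"plan": [{"slide":[-0.002,0.0001,0],"grip":1,"spin":0},{"slide":[-0.002,0.0001,0],"grip":1,"spin":0},{"slide":[-0.002,0.0001,0],"grip":1,"spin":0},{"slide":[-0.002,0,0],"grip":1,"spin":0}]}}

```text
time_s: 21.72
ee_pos: [0.4719, 0.1447, 0.1284]
eef_rot: [-1.571, -0.001, -0.25]
force: [4.6, -1.1, 5.0]
grip_width: 0.0236
```

Call:
{"op": "step_arm", "data": {"plan": [{"slide":[-0.002,0,0],"grip":1,"spin":0},{"slide":[-0.002,0,0],"grip":1,"spin":0},{"slide":[-0.002,0,0],"grip":1,"spin":0},{"slide":[-0.002,0,0],"grip":1,"spin":0},{"slide":[-0.002,0,0],"grip":1,"spin":0}]}}

```text
time_s: 22.13
ee_pos: [0.4623, 0.1472, 0.1285]
eef_rot: [-1.571, -0.001, -0.25]
force: [4.5, -1.5, 4.9]
grip_width: 0.0238
```

Call:
{"op": "step_arm", "data": {"plan": [{"slide":[-0.002,0,0],"grip":1,"spin":0},{"slide":[-0.002,0,0],"grip":1,"spin":0},{"slide":[-0.002,0,0],"grip":1,"spin":0},{"slide":[-0.002,0,0],"grip":1,"spin":0},{"slide":[0,0,0],"grip":1,"spin":0}]}}

```text
time_s: 22.55
ee_pos: [0.4543, 0.1492, 0.1284]
eef_rot: [-1.571, -0.001, -0.249]
force: [4.1, 0.3, 5.3]
grip_width: 0.0236
```

```bash
python3 snap.py 13 side; python3 crop.py side13 200 330 330 480 s13
```

```text
{'time_s': 22.55, 'ee_pos': array([0.4543, 0.1492, 0.1284]), 'eef_rot': array([-1.5707, -0.0006, -0.2494]), 'force': array([4.089 , 0.2889, 5.2799]), 'grip_width': 0.02363107840738329}
4.0
```

View pics/s13.png

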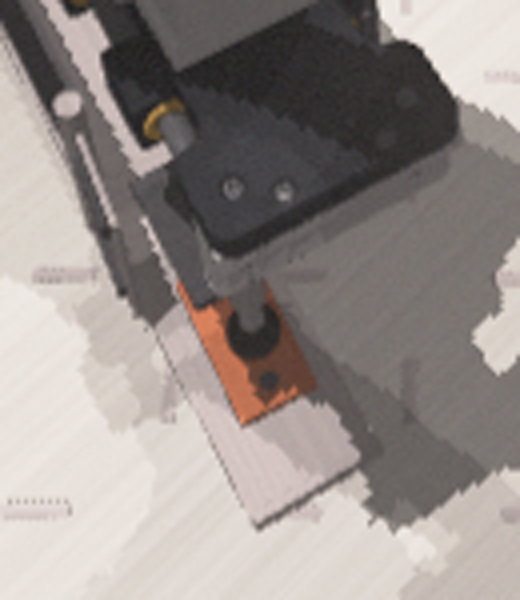

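Run:
```python
from h import *; import pickle
S=pickle.load(open("side13.pkl","rb"))
a=lambda l:np.array(l,float)/4+np.array((200,330))
P=lambda l:np.array(l)/1e3
q,r=fit([(S,P([(-30,15,10),(-30,-15,10),(30,15,10)]),a([(243,425),(315,385),(180,285)]))],[.46,.15,-.25]);print(q,*r)
p,r=fit([(S,P([(-130,25,8),(-130,-25,8)]),a([(258,525),(360,462)]))],[.53,.13,-.25]);print(p,*r)
for p in (p,[.5295,.1335,-.2465],[.526,.1345,-.249]):
    c,s=np.cos(p[2]),np.sin(p[2]);d=q[:2]-p[:2];print("link in pen",c*d[0]+s*d[1],-s*d[0]+c*d[1],q[2]-p[2])
```

```text
[ 0.4587  0.1489 -0.3076] [[-0.3  0.1]
 [ 1.1  0.3]
 [-0.6 -0.5]]
[ 0.5231  0.1277 -0.3329] [[-3.2  0.4]
 [ 4.7 -0.5]]
link in pen -0.06782654270223364 -0.0009349437902986327 0.025279356852775436
link in pen -0.07243013149552804 -0.002299897798681054 -0.06108283934341385
link in pen -0.06878566279558161 -0.0025876028612722823 -0.05858283934341385
```

Call:
{"op": "step_arm", "data": {"plan": [{"slide":[0,-0.0005,0],"grip":1,"spin":0},{"slide":[0,-0.0005,0],"grip":1,"spin":0},{"slide":[0,-0.001,0],"grip":1,"spin":0},{"slide":[0,-0.005,0],"grip":1,"spin":0},{"slide":[0,-0.015,0],"grip":1,"spin":0},{"slide":[0,-0.03,0],"grip":1,"spin":0},{"slide":[0,-0.03,0],"grip":1,"spin":0},{"slide":[0,-0.03,0],"grip":1,"spin":0},{"slide":[0,-0.03,0],"grip":1,"spin":0},{"slide":[0,0,0],"grip":1,"spin":0},{"slide":[0,0,0],"grip":1,"spin":0}]}}

```text
time_s: 23.52
ee_pos: [0.4545, 0.1492, 0.2711]
eef_rot: [-1.57, -0.001, -0.25]
force: [-0.3, -0.0, -1.9]
grip_width: 0.0237
```

```bash
python3 snap.py 14 side scene wrist; python3 crop.py side14 160 250 360 480 s14
```

```text
{'time_s': 23.5167, 'ee_pos': array([0.4545, 0.1492, 0.2711]), 'eef_rot': array([-1.57  , -0.0012, -0.2495]), 'force': array([-0.2811, -0.0429, -1.8884]), 'grip_width': 0.02374615422701481}
2.608695652173913
```

View pics/s14.png

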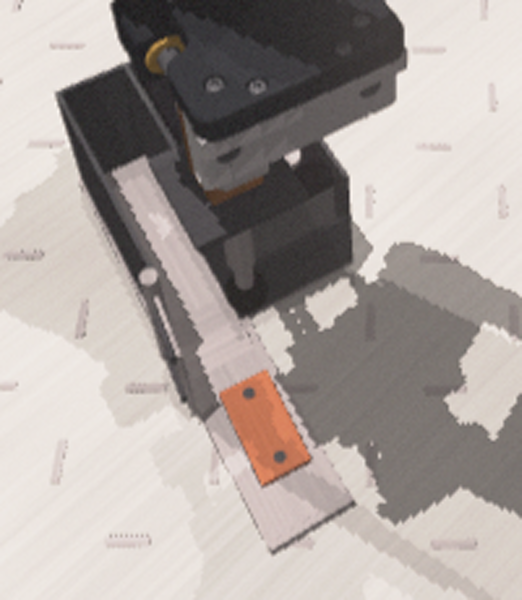

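View pics/scene14.png

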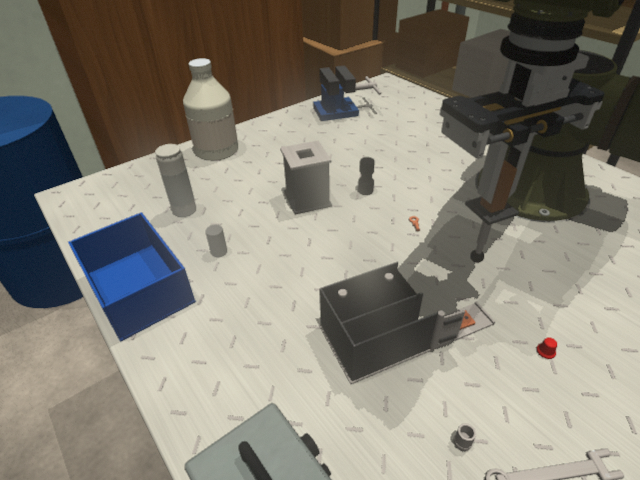

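View pics/wrist14.png

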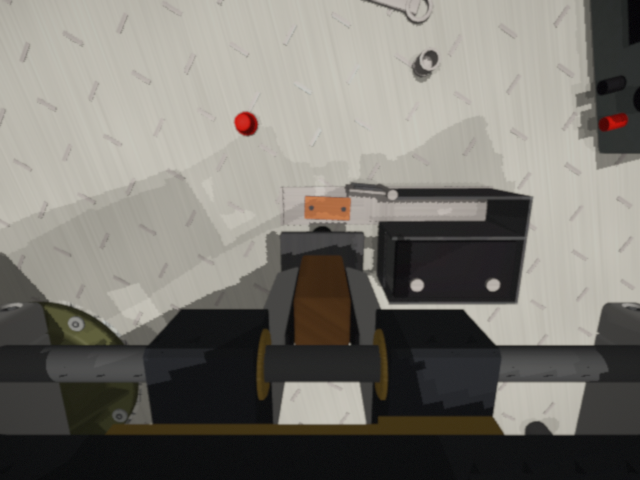

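Call:
{"op": "step_arm", "data": {"plan": [{"slide":[0.003,0,-0.015],"grip":1,"spin":0},{"slide":[0.0066,0,-0.0296],"grip":1,"spin":0},{"slide":[0.0066,0,-0.0296],"grip":1,"spin":0},{"slide":[0.0066,0,-0.0296],"grip":1,"spin":0},{"slide":[0.0066,0,-0.0296],"grip":1,"spin":0},{"slide":[0.0066,0,-0.0296],"grip":1,"spin":0},{"slide":[0.0066,0,-0.0296],"grip":1,"spin":0},{"slide":[0.0066,0,-0.0296],"grip":1,"spin":0},{"slide":[0.0066,0,-0.0296],"grip":1,"spin":0},{"slide":[0.0066,0,-0.0296],"grip":1,"spin":0},{"slide":[0.0066,0,-0.0296],"grip":1,"spin":0},{"slide":[0.0066,0,-0.0296],"grip":1,"spin":0},{"slide":[0.0066,0,-0.0296],"grip":1,"spin":0},{"slide":[0.0066,0,-0.0296],"grip":1,"spin":0},{"slide":[0.0066,0,-0.0296],"grip":1,"spin":0},{"slide":[0.0036,0,-0.0146],"grip":1,"spin":0},{"slide":[0,0,0],"grip":1,"spin":5.2},{"slide":[0,0,0],"grip":1,"spin":0},{"slide":[0,0,0],"grip":1,"spin":0},{"slide":[0,0,0],"grip":1,"spin":0}]}}

```text
time_s: 25.33
ee_pos: [0.4409, -0.3048, 0.2699]
eef_rot: [-1.57, 0.001, -0.337]
force: [0.3, -0.4, -1.9]
grip_width: 0.0238
```

```bash
python3 snap.py 15 side scene; python3 crop.py side15 380 150 530 290 s15; python3 crop.py scene15 240 80 400 220 c15
```

```text
{'time_s': 25.3333, 'ee_pos': array([ 0.4409, -0.3048,  0.2699]), 'eef_rot': array([-1.5704,  0.0007, -0.3372]), 'force': array([ 0.2758, -0.3519, -1.8691]), 'grip_width': 0.023816017685776722}
4.285714285714286
4.285714285714286
```

View pics/s15.png

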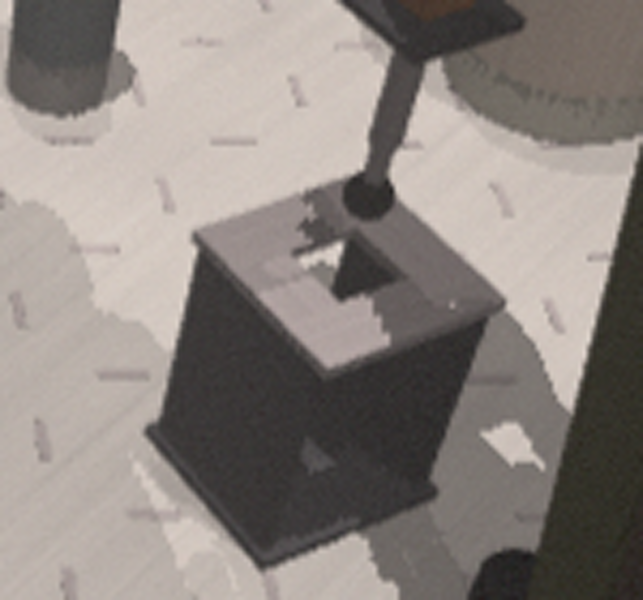

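View pics/c15.png

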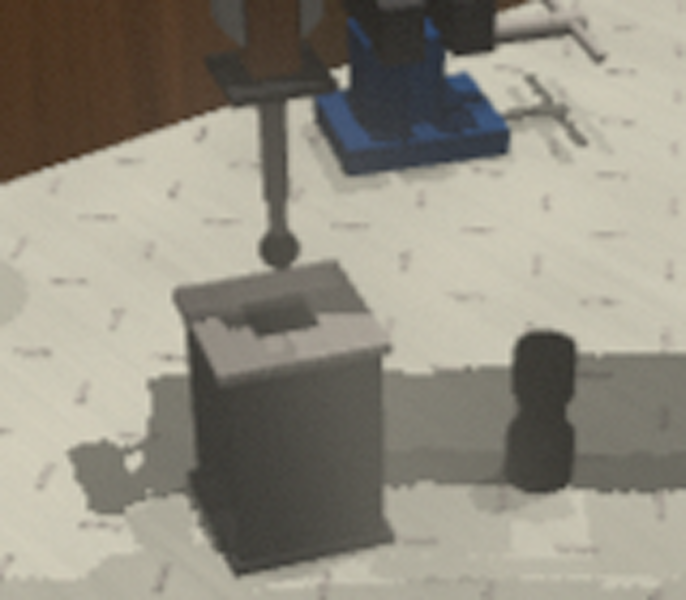

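Run:
```python
from h import *; import pickle
S,C=[pickle.load(open(f"{n}15.pkl","rb")) for n in("side","scene")]
sb=np.array((369,197))/4.2857+(380,150); cb=np.array((279,248))/4.2857+(240,80)
sh=np.array((347,265))/4.2857+(380,150); ch=np.array((281,313))/4.2857+(240,80)
T=lambda a,b:least_squares(lambda X:np.r_[proj(S,X)[0]-a,proj(C,X)[0]-b],[.44,-.3,.14])
for a,b in((sb,cb),(sh,ch)):
    r=T(a,b);print(r.x,r.fun)
print(ray(S,sh,.123),ray(C,ch,.123),ray(S,sb,.161),ray(C,cb,.161))
```

```text
[ 0.44   -0.3062  0.1592] [-0.154   0.4161 -0.2819 -0.4787]
[ 0.4407 -0.3062  0.1224] [-0.145   0.3725 -0.2591 -0.4247]
[ 0.4408 -0.3066  0.123 ] [ 0.4419 -0.3036  0.123 ] [ 0.4396 -0.3052  0.161 ] [ 0.4426 -0.3015  0.161 ]
```

Call:
{"op": "step_arm", "data": {"plan": [{"slide":[0,0.012,-0.0005],"grip":1,"spin":0},{"slide":[0,0.012,0],"grip":1,"spin":0},{"slide":[0,0.012,0],"grip":1,"spin":0},{"slide":[0,0.012,0],"grip":1,"spin":0},{"slide":[0,0.015,0],"grip":1,"spin":0},{"slide":[0,0.015,0],"grip":1,"spin":0},{"slide":[0,0.015,0],"grip":1,"spin":0},{"slide":[0,0.015,0],"grip":1,"spin":0},{"slide":[0,0.01,0],"grip":1,"spin":0},{"slide":[0,0.003,0],"grip":1,"spin":0},{"slide":[0,0,0],"grip":1,"spin":0}]}}

```text
time_s: 26.35
ee_pos: [0.4406, -0.3057, 0.1489]
eef_rot: [-1.571, 0.001, -0.34]
force: [-0.8, -0.1, -1.7]
grip_width: 0.0233
```

Call:
{"op": "step_arm", "data": {"plan": [{"slide":[0,0.001,0],"grip":1,"spin":0},{"slide":[0,0.001,0],"grip":1,"spin":0},{"slide":[0,0.001,0],"grip":1,"spin":0}]}}

```text
time_s: 26.6
ee_pos: [0.4408, -0.3062, 0.1469]
eef_rot: [-1.571, -0.001, -0.34]
force: [0.1, 0.4, -1.1]
grip_width: 0.0236
```

Call:
{"op": "step_arm", "data": {"plan": [{"slide":[0,0.0008,0],"grip":1,"spin":0}]}}

```text
time_s: 26.68
ee_pos: [0.4407, -0.3062, 0.1458]
eef_rot: [-1.571, -0.001, -0.34]
force: [0.0, 0.3, -2.0]
grip_width: 0.0239
```

Call:
{"op": "step_arm", "data": {"plan": [{"slide":[0,0.0007,0],"grip":1,"spin":0}]}}

```text
time_s: 26.77
ee_pos: [0.4407, -0.3061, 0.1449]
eef_rot: [-1.571, -0.0, -0.34]
force: [0.0, 0.6, -1.8]
grip_width: 0.024
```

Call:
{"op": "step_arm", "data": {"plan": [{"slide":[0,0.0005,0],"grip":1,"spin":0}]}}

```text
time_s: 26.85
ee_pos: [0.4407, -0.3061, 0.1444]
eef_rot: [-1.571, -0.0, -0.34]
force: [-2.2, 1.5, 5.3]
grip_width: 0.0235
```

Call:
{"op": "step_arm", "data": {"plan": [{"slide":[0,-0.0003,0],"grip":1,"spin":0},{"slide":[0,0,0],"grip":0.4,"spin":0},{"slide":[0,0,0],"grip":0,"spin":0},{"slide":[0,0,0],"grip":-0.5,"spin":0},{"slide":[0,0,0],"grip":-0.8,"spin":0},{"slide":[0,0,0],"grip":-0.8,"spin":0},{"slide":[0,0,0],"grip":-0.8,"spin":0},{"slide":[0,0,0],"grip":-0.8,"spin":0},{"slide":[0,0,0],"grip":-0.8,"spin":0},{"slide":[0,0,0],"grip":-0.8,"spin":0},{"slide":[0,0,0],"grip":-0.8,"spin":0},{"slide":[0,0,0],"grip":-0.8,"spin":0}]}}

```text
time_s: 27.85
ee_pos: [0.4406, -0.3061, 0.1445]
eef_rot: [-1.571, 0.0, -0.34]
force: [0.1, 0.2, 0.5]
grip_width: 0.084
```

```bash
python3 snap.py 16 wrist
```

```text
{'time_s': 27.85, 'ee_pos': array([ 0.4406, -0.3061,  0.1445]), 'eef_rot': array([-1.5708,  0.    , -0.3404]), 'force': array([0.1187, 0.1899, 0.5349]), 'grip_width': 0.08400047396959495}
```

View pics/wrist16.png

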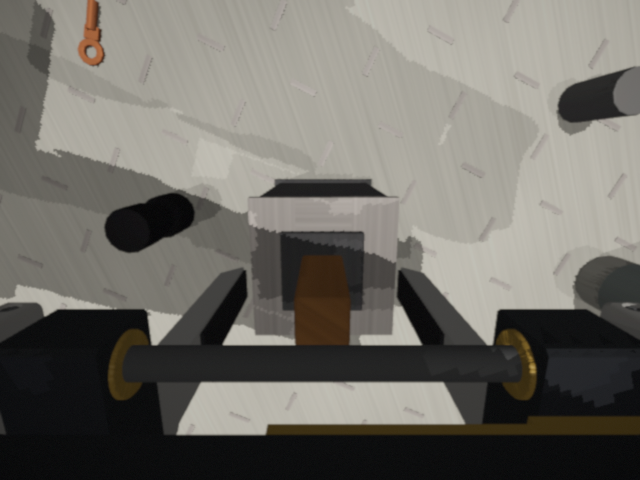

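Wrist view: the stick hangs with its collar on the plate (columns 281–364), centred exactly as before, with the fingers clear on both sides. Next I back straight up and check.

Call:
{"op": "step_arm", "data": {"plan": [{"slide":[0,-0.01,0],"grip":-0.8,"spin":0},{"slide":[0,-0.025,0],"grip":-0.8,"spin":0},{"slide":[0,-0.035,0],"grip":-0.8,"spin":0},{"slide":[0,-0.035,0],"grip":-0.8,"spin":0},{"slide":[0,-0.035,0],"grip":-0.8,"spin":0},{"slide":[0,-0.02,0],"grip":-0.8,"spin":0},{"slide":[0,0,0],"grip":-0.8,"spin":0},{"slide":[0,0,0],"grip":-0.8,"spin":0},{"slide":[0,0,0],"grip":-0.8,"spin":0}]}}

```text
time_s: 28.65
ee_pos: [0.4403, -0.3059, 0.3039]
eef_rot: [-1.57, 0.001, -0.34]
force: [0.6, 0.4, -1.4]
grip_width: 0.0846
```

```bash
python3 snap.py 17 side scene wrist; python3 crop.py side17 160 150 530 480 s17
```

```text
{'time_s': 28.65, 'ee_pos': array([ 0.4403, -0.3059,  0.3039]), 'eef_rot': array([-1.5704,  0.0011, -0.3403]), 'force': array([ 0.5918,  0.3741, -1.3662]), 'grip_width': 0.08461177235838165}
1.8181818181818181
```

View pics/s17.png

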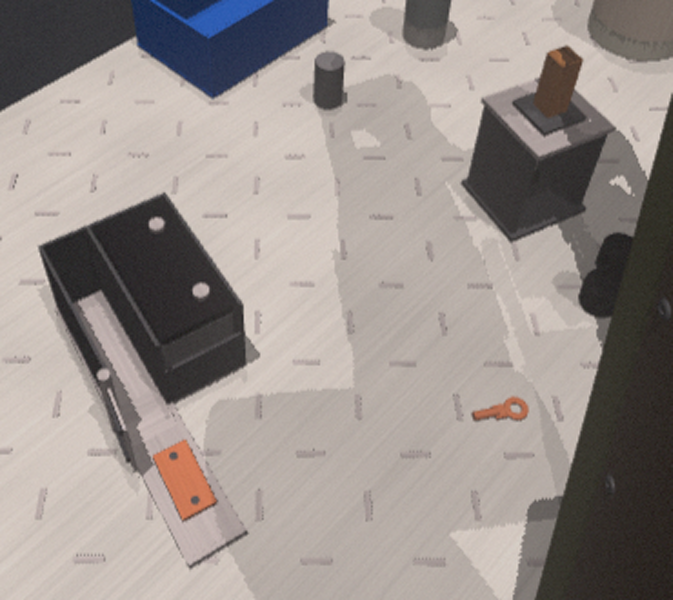

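View pics/scene17.png

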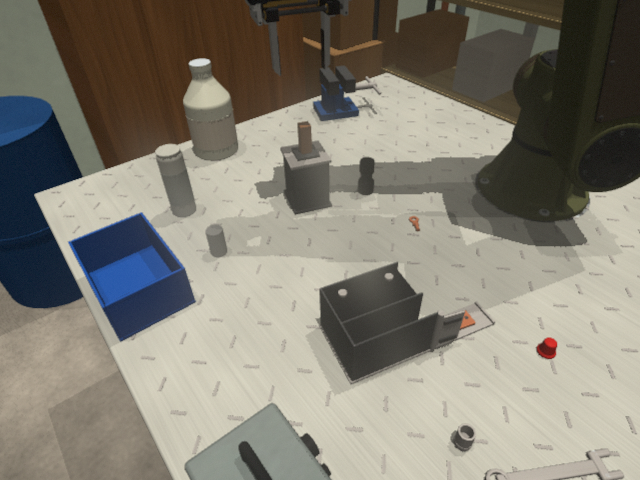

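Run:
```python
from h import *; import pickle
S=pickle.load(open("side17.pkl","rb"))
q=ray(S,np.array((185,479))/1.81818+(160,150),.010);print(q)
for p in ([.5295,.1335,-.2465],[.525,.135,-.2547]):
    c,s=np.cos(p[2]),np.sin(p[2]);d=q[:2]-p[:2];print(c*d[0]+s*d[1],-s*d[0]+c*d[1])
from station import hand_in
print(hand_in())
```

```text
[0.4587 0.1491 0.01  ]
-0.0724801204463173 -0.0021856141621661267
-0.06772700402964607 -0.0030976814556777817
the job is handed in; nothing more can be done
None
```

I carried out the whole task and handed it in at about 29 s. No verdict is reported, so the checks below are my own readings.

- **What I did:** I took the stick from its stand and pushed the gate open from inside with the foot. I touched down slowly on the link, drew it over the sill onto the apron, and hung the stick back in its stand.
- **Force on the link:** The press stayed at about 6–8 N at the readings I took, worked out from the wrist force.
- **Link at the end:** In the last side picture it lies flat on the apron. Its centre is about 68–72 mm in front of the gate line and about 2–3 mm off the bay's middle line.
- **Gate:** It looks open by about 90° or more.
- **Stick:** It hangs upright with its collar on the plate. The gripper height on touching the plate was the same as when I picked it up. The fingers are open and well above it.
- **Other things:** None of the other things on the bench looks moved.
- **Disagreements:** The cameras differed by up to about 5 mm on the pen's position. The pen's walls also measured about 5 mm shorter than described. Both are small next to the margins on the link's final position.

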